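Portion potato rounds: catch a batch off the chute and level the balance

TASK

Clear the ring cutter off the balance's plate onto the white cutting board. Take the steel pan by its handle and hold it, off the counter, under the chute, pushing the red paddle with its back wall so that every round on the chute slides into it; none may land on the counter. Stand the pan with its catch in the middle of the balance's plate and move spare rounds from the tray into the blue dish until the balance sits level. All rounds that you do not need stay lying in the tray, and the salt shaker and the honey bottle are left alone.

Things in the scene. Friction and masses are not known exactly. Their poses are not given: they have to be found in the camera images.
- lip (a point): lower end of the steel chute, middle of its floor, 150 mm above the counter. Dispenser's axes: +x points level from the lip in under the chute, z up. The chute rises 28 deg towards +x (175 mm long, 94 wide, walls 35 high, two lanes). Its 4 to 6 rounds each rest behind a tooth of the red comb gate and leave over the lip to -x at under 1 m/s. Below the chute floor (4 mm thick) it is free for a pan to 90 mm behind the lip
- paddle (a joint): red push paddle under the chute, 0 at rest to 0.028 m pushed in along the lip's +x, by the back wall of a held pan. Its upright face, 70 mm wide, at rest 10 mm behind the lip, spans 75 to 120 mm above the counter. Springs back; 1.5 N to start, 4.5 N fully in. Lifts the red comb gate by 1.6 times its travel: rounds pass from about 0.015 m on
- pan: open steel portion pan, 120 mm (x) by 110 mm (y) by 75 mm high, walls 4 mm, 140 g; origin at the centre of its underside, z up. A straight level black handle points to -x: 16 mm wide, 14 mm high, its centre line 60 mm above the underside, running from the wall (57 mm) to 169 mm from the pan's centre; well gripped 118 mm from the centre
- plate_top (a point): centre of the top face of the balance's flat square aluminium plate, 140 by 140 mm, 72 mm above the counter when level; axes are the balance's, the blue dish lies to +y
- dish_floor (a point): centre of the inner floor of the balance's blue dish, 152 mm (x) by 182 mm (y) inside, rim 14 mm above the floor, 4 mm thick; 200 mm to +y of the plate's centre, 72 mm above the counter when level. The dish outweighs the plate by exactly the empty pan, so the balance is level when pan and dish hold equally many rounds
- plate (a joint): height of the balance's plate over level, -0.018 to 0.018 m; the dish stands as much under level; plate and dish stay horizontal wherever they are loaded. One round more on one side moves it 7 mm (a gentle spring), the stops are at 18 mm
- tray: aluminium baking tray fixed to the counter, 150 mm (x) by 260 mm (y), floor 4 mm thick, rim 12 mm above the counter, with five spare potato rounds; origin at the centre of its underside
- board: white plastic cutting board fixed to the counter, 150 mm (x) by 260 mm (y) by 15 mm thick; origin at the centre of its underside
- cutter: steel ring cutter, an open ring 54 mm outside, 47 mm inside, 36 mm tall, 35 to 70 g, lying about on the plate at first; origin at the centre of its lower rim
- salt: blue salt shaker standing behind, 48 mm across, 105 mm tall; origin at the centre of its foot
- honey: amber honey bottle standing behind, 56 mm across, 150 mm tall; origin at the centre of its foot
- C1: a raw potato round, a pale yellow cylinder 36 mm across and 26 mm tall, 30 g, all rounds alike; origin at the centre of one flat face (the lower one as it starts), z along its axis; waits on the chute (may be absent)
- C2: a raw potato round, a pale yellow cylinder 36 mm across and 26 mm tall, 30 g, all rounds alike; origin at the centre of one flat face (the lower one as it starts), z along its axis; waits on the chute (may be absent)
- C3: a raw potato round, a pale yellow cylinder 36 mm across and 26 mm tall, 30 g, all rounds alike; origin at the centre of one flat face (the lower one as it starts), z along its axis; waits on the chute (may be absent)
- C4: a raw potato round, a pale yellow cylinder 36 mm across and 26 mm tall, 30 g, all rounds alike; origin at the centre of one flat face (the lower one as it starts), z along its axis; waits on the chute (may be absent)
- C5: a raw potato round, a pale yellow cylinder 36 mm across and 26 mm tall, 30 g, all rounds alike; origin at the centre of one flat face (the lower one as it starts), z along its axis; waits on the chute (may be absent)
- C6: a raw potato round, a pale yellow cylinder 36 mm across and 26 mm tall, 30 g, all rounds alike; origin at the centre of one flat face (the lower one as it starts), z along its axis; waits on the chute (may be absent)
- T1: a raw potato round, a pale yellow cylinder 36 mm across and 26 mm tall, 30 g, all rounds alike; origin at the centre of one flat face (the lower one as it starts), z along its axis; a spare on the tray
- T2: a raw potato round, a pale yellow cylinder 36 mm across and 26 mm tall, 30 g, all rounds alike; origin at the centre of one flat face (the lower one as it starts), z along its axis; a spare on the tray
- T3: a raw potato round, a pale yellow cylinder 36 mm across and 26 mm tall, 30 g, all rounds alike; origin at the centre of one flat face (the lower one as it starts), z along its axis; a spare on the tray
- T4: a raw potato round, a pale yellow cylinder 36 mm across and 26 mm tall, 30 g, all rounds alike; origin at the centre of one flat face (the lower one as it starts), z along its axis; a spare on the tray
- T5: a raw potato round, a pale yellow cylinder 36 mm across and 26 mm tall, 30 g, all rounds alike; origin at the centre of one flat face (the lower one as it starts), z along its axis; a spare on the tray
- P1: a raw potato round, a pale yellow cylinder 36 mm across and 26 mm tall, 30 g, all rounds alike; origin at the centre of one flat face (the lower one as it starts), z along its axis; lies in the blue dish (may be absent)
- P2: a raw potato round, a pale yellow cylinder 36 mm across and 26 mm tall, 30 g, all rounds alike; origin at the centre of one flat face (the lower one as it starts), z along its axis; lies in the blue dish (may be absent)

How it is judged:
By the outcome, as a careful person would: the job done as asked, in the order asked, and still so for the second after the job is handed in, with the robot touching nothing.
Of C1, C2, C3, C4, C5, C6 only 4 to 6 are there at a start; the rules pass over those that are not, and their reading is None.
Of P1, P2 only 1 to 2 are there at a start; the rules pass over those that are not, and their reading is None.
At some moment in a run one of T1, T2, T3, T4, T5 may be knocked a few centimetres aside while the robot is not near it.
It also fails if it takes over 210 s, if anything falls off the work surface, if the arm or the gripper's body presses on something with over 40 N, if the wrist force passes 120 N, or if a joint passes its speed limit or range.

ROBOT

A 7-joint arm with a two-finger parallel gripper is mounted at the origin on the work surface. World frame = base frame: x ahead of the robot, y to its left, z up, the work surface at z = 0. Lengths are in m, angles in rad, forces in N, time in s.
With the tool pointing down it reaches from about 0.425 to 0.95 m from the base axis. Payload 4.7 kg.
Tool frame: the origin (TCP) lies at the very end of the fingers, on their centre line; the grasp point (between the pads) lies 19 mm behind it; z points along the fingers, y is the line along which they close (so a half turn about z gives the same grasp; the last joint's range is limited). The gripper opens to 87 mm and grips with 3 to 60 N. Pads are 19 mm wide; open, the fingers measure 117 mm over their backs; the gripper's body (75 mm by 190 mm) begins 51 mm behind the grasp point.
Start: joints at [1.241, 0.469, -0.049, 1.532, 0.024, 1.141, -0.082], TCP at [0.2, -0.645, 0.223] pointing down, gripper open.
Joint ranges: [-2.59, 2.59], [-0.33, 1.99], [-1.39, 1.29], [0.1, 2.45], [-1.04, 4.18], [0.21, 1.99], [-2.66, 2.66]. Speed limits (rad/s): [2.57, 2.57, 3.14, 3.14, 3.14, 3.14, 3.14].

INTERFACE

Orientations are given as a 3x3 rotation matrix whose columns are the frame's x, y, z axes.
In Python, from rig import manip gives the robot as it stands.
- The arm moves only by the tool play_rows, never from a script. Its argument "plan" is a list of rows, each an object with "translation": the shift along the tool's x, y, z in mm, a list of three; "rot": the turn, a rotation vector about the tool's x, y, z in rad, a list of three; "claw": the opening in per cent of the stroke, from 0 (shut) to 100 (fully open). A call has 1 to 20 rows; each row shifts and turns the commanded pose from where the row before left it, along the tool's axes as they then stand; what a row does not reach is not made up. A row lasts 1/12 s, in which the tool goes at most 41.7 mm and 7.16 degrees, less where a joint would pass 70% of its speed; a pose out of reach is approached as far as the arm can. A call is refused whole if a number of a shift passes 41.7 or a number of a turn 0.125, either way. A call with a gripper value outside its range is refused whole. The fingers move at their own pace and stop on an object; "squeeze" is the grip in N (left out, the last holds). Time passes only in rows, so rows that do not move let the fingers close. It gives the time, the measured TCP pose, the force, the opening and the grip force at its end, in the units of the state.
- manip.get_obs(): the state, without advancing time (a new reading comes with each control period).
- manip.get_image(name): name is "side" or "top" or "wrist"; returns the picture (400x640x3 uint8, blue, green, red); there is no depth.
- manip.calibration(name): a dict with "intrinsics" (3x3 intrinsics, pixels), "origin" and "orientation" of the camera in the world. Camera axes: x right, y down, z forward; pixel columns grow to the right and rows downward; lengths in m; the calibration is good to about 2 mm. A picture is of the moment at which its call begins: read the wrist's pose just before it. calibration takes no time and is no camera call; for the wrist camera it gives the pose at the moment of the call.
- manip.hand_in(): hands the job in; it is judged then, once.
The state is a dict: "t": time; "joints": joint angles; "joint_vel": joint speeds; "joint_torque": joint torques, N m; "ee_pos": TCP position; "tool_rot": TCP orientation; "wrist_force": force on the tool from outside, world axes, zero at the start; "moment": the same for the moment, N m; "gripper_width": opening from 0.0 (shut) to 1.0 (fully open); "grasp_force": force on a finger pad.
Only numpy, scipy, OpenCV 4.12 (cv2) and the standard library are available. Lean on these libraries where they do the work, as an engineer would, in place of code of your own. Each camera call takes 0.05 s, during which the arm holds its last target. There are 200 camera calls.

## Working session

There is one attempt and no reset: what is moved stays moved. The work goes in short steps, Python scripts to look and compute and a tool call to move; the robot and the scene stay as the last step left them, time stands still between calls to the robot, and variables do not carry over. Pictures are saved under pics/ and viewed, at most 14 in all, crops included, and the job is handed in when it is done.

Besides the shell and the picture viewer there is one more tool, called after "Emit:" as name(argument=value, ...), one argument or row to a line, values as JSON. play_rows: Moves the arm, as the interface text tells. Its arguments: {"type":"object","properties":{"plan":{"type":"array"},"squeeze":{"type":"number"}},"required":["plan"]}

```bash
mkdir -p pics; ls; cat > h.py <<'E'
import numpy as np, cv2
from rig import manip
def snap(name,fn):
    c=manip.calibration(name); im=np.asarray(manip.get_image(name)).copy(); cv2.imwrite('pics/'+fn,im); np.savez('pics/'+fn+'.npz',K=c['intrinsics'],o=c['origin'],R=c['orientation']); return im
def ray(c,u,v,z):
    d=c['R']@np.linalg.inv(c['K'])@np.array([u,v,1.0]); return c['o']+d*(z-c['o'][2])/d[2]
def proj(c,p):
    q=c['K']@(c['R'].T@(np.array(p)-c['o'])); return q[:2]/q[2]
def load(fn): return np.load('pics/'+fn+'.npz')
E
python3 - <<'E'
from h import *
np.set_printoptions(precision=4,suppress=True)
o=manip.get_obs(); print(o['t'],o['ee_pos'],o['tool_rot'],o['gripper_width'])
for n in('side','top','wrist'):
    snap(n,n+'0.png'); c=manip.calibration(n); print(n,c)
E
```

```text
pics
0.0 [ 0.1998 -0.6441  0.2215] [[ 0.9551  0.2963 -0.0006]
 [ 0.2963 -0.9551  0.0018]
 [-0.0001 -0.0019 -1.    ]] 1.0022571811609833
side {'intrinsics': array([[472.3212,   0.    , 321.786 ],
       [  0.    , 472.3212, 192.4671],
       [  0.    ,   0.    ,   1.    ]]), 'origin': array([0.1774, 1.0027, 0.8437]), 'orientation': array([[-0.9268, -0.2002,  0.3177],
       [-0.3755,  0.4983, -0.7814],
       [-0.0019, -0.8436, -0.537 ]])}
top {'intrinsics': array([[402.7428,   0.    , 320.571 ],
       [  0.    , 402.7428, 199.1404],
       [  0.    ,   0.    ,   1.    ]]), 'origin': array([ 0.4105, -0.0329,  1.377 ]), 'orientation': array([[-0.0102, -0.9868,  0.1619],
       [-0.9997,  0.0135,  0.0189],
       [-0.0208, -0.1616, -0.9866]])}
wrist {'intrinsics': array([[312.3409,   0.    , 313.1107],
       [  0.    , 312.3409, 194.698 ],
       [  0.    ,   0.    ,   1.    ]]), 'origin': array([ 0.2692, -0.6219,  0.384 ]), 'orientation': array([[ 0.2951, -0.9206, -0.2558],
       [-0.9555, -0.2846, -0.0783],
       [-0.0007,  0.2675, -0.9636]])}
```

View pics/top0.png

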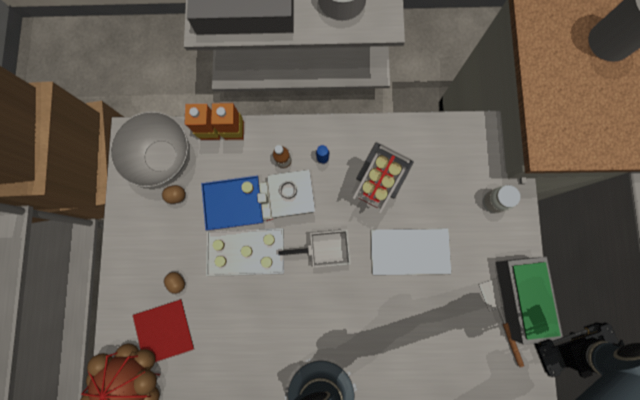

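View pics/side0.png

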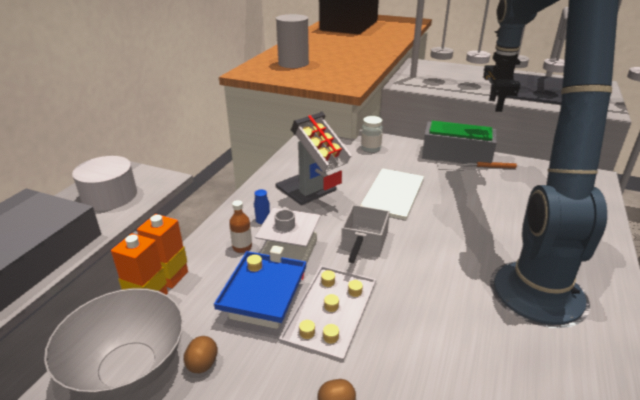

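```bash
python3 - <<'E'
from h import *
a=cv2.imread('pics/top0.png')[135:285,195:455]; cv2.imwrite('pics/z1.png',cv2.resize(a,None,fx=3,fy=3,interpolation=cv2.INTER_CUBIC))
b=cv2.imread('pics/side0.png')[100:360,210:430]; cv2.imwrite('pics/z2.png',cv2.resize(b,(660,600) if 0 else None,fx=2.3,fy=2.3,interpolation=cv2.INTER_CUBIC))
E
```

```text
(no output)
```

View pics/z1.png

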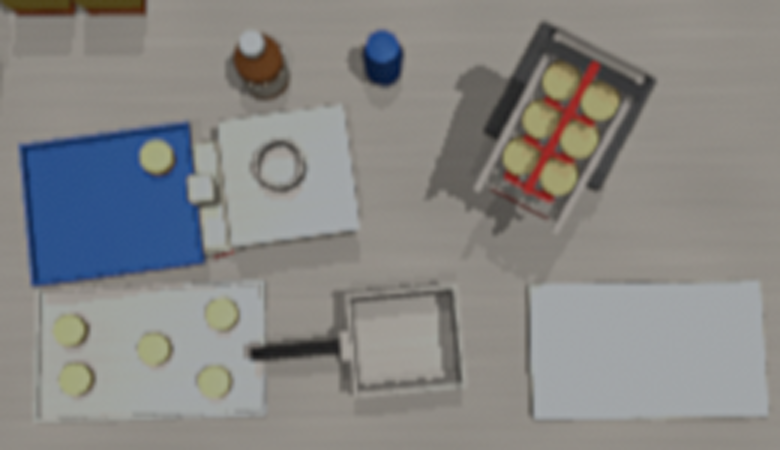

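View pics/z2.png

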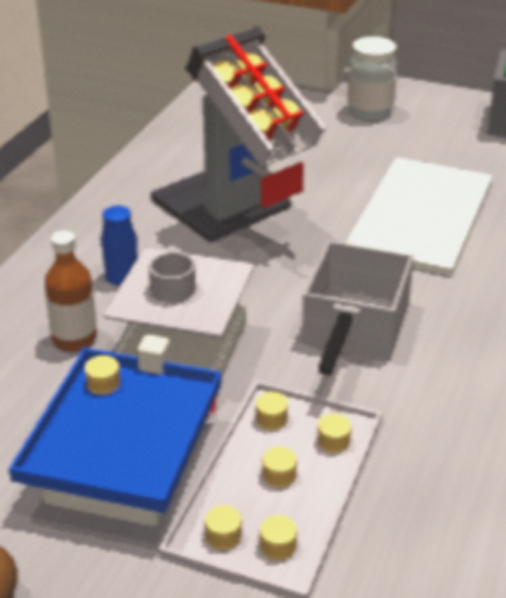

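```bash
python3 - <<'E'
from h import *
np.set_printoptions(precision=4,suppress=True)
c=load('top0.png')
def z(p,h): return ray(c,p[0]/3+195-.33,p[1]/3+135-.33,h)
P=[z(p,.09) for p in((215,117),(343,105),(359,232),(229,248))]; print('plate',*P,np.mean(P,0))
print('cutter',z((279,165),.09+.036))
D=[z(p,.068) for p in((20,145),(189,123),(206,262),(33,286))]; print('dish',*D,np.mean(D,0)); print('P',z((157,156),.08))
B=[z(p,.015) for p in((528,283),(759,282),(768,415),(534,419))];print('board',np.mean(B,0),B)
T=[z(p,.012) for p in((40,282),(265,281),(265,417),(36,419))];print('tray',np.mean(T,0))
for p in((70,330),(75,379),(154,348),(221,314),(214,381)): print('T',z(p,.030))
Q=[z(p,.075) for p in((345,292),(455,287),(464,383),(355,392))];print('pan',np.mean(Q,0),Q, 'handle',z((252,352),.067),z((340,347),.067))
print('chute lower wall tops',z((480,190),.181),z((558,232),.181),'upper',z((552,35),.263),z((650,80),.263))
print('salt',z((383,45),.1),'honey',z((252,42),.15))
E
```

```text
plate [0.7088 0.169  0.09  ] [0.7201 0.0287 0.09  ] [0.5799 0.0123 0.09  ] [0.5644 0.1522 0.09  ] [0.6433 0.0905 0.09  ]
cutter [0.6475 0.095  0.126 ]
dish [0.6852 0.3896 0.068 ] [0.7075 0.2013 0.068 ] [0.552  0.1804 0.068 ] [0.528  0.3694 0.068 ] [0.6182 0.2852 0.068 ]
P [0.6682 0.2339 0.08  ]
board [ 0.4541 -0.3049  0.015 ] [array([ 0.5294, -0.175 ,  0.015 ]), array([ 0.5274, -0.4334,  0.015 ]), array([ 0.3806, -0.4344,  0.015 ]), array([ 0.3788, -0.177 ,  0.015 ])]
tray [0.4603 0.25   0.012 ]
T [0.4818 0.3377 0.03  ]
T [0.4277 0.3305 0.03  ]
T [0.4608 0.2433 0.03  ]
T [0.4976 0.169  0.03  ]
T [0.4239 0.176  0.03  ]
pan [ 0.4666 -0.0352  0.075 ] [array([0.5168, 0.0285, 0.075 ]), array([ 0.5208, -0.0901,  0.075 ]), array([ 0.4186, -0.0976,  0.075 ]), array([0.4103, 0.0184, 0.075 ])] handle [0.454  0.1295 0.067 ] [0.4583 0.0346 0.067 ]
chute lower wall tops [ 0.6088 -0.1125  0.181 ] [ 0.5653 -0.189   0.181 ] upper [ 0.7438 -0.179   0.263 ] [ 0.6983 -0.2699  0.263 ]
salt [ 0.7843 -0.0159  0.1   ] honey [0.7752 0.1214 0.15  ]
```

Emit:
play_rows(
  plan=[
    {"translation": [0,0,-40],"rot": [0,0,-0.125],"claw": 100},
    {"translation": [0,0,-40],"rot": [0,0,-0.125],"claw": 100},
    {"translation": [0,0,0],"rot": [0,0,-0.125],"claw": 100},
    {"translation": [0,0,0],"rot": [0,0,-0.125],"claw": 100},
    {"translation": [0,0,0],"rot": [0,0,-0.125],"claw": 100},
    {"translation": [0,0,0],"rot": [0,0,-0.125],"claw": 100},
    {"translation": [0,0,0],"rot": [0,0,-0.125],"claw": 100},
    {"translation": [0,0,0],"rot": [0,0,-0.125],"claw": 100},
    {"translation": [0,0,0],"rot": [0,0,-0.125],"claw": 100},
    {"translation": [0,0,0],"rot": [0,0,-0.125],"claw": 100},
    {"translation": [0,0,0],"rot": [0,0,-0.125],"claw": 100},
    {"translation": [31,24,0],"rot": [0,0,0],"claw": 100},
    {"translation": [31,24,0],"rot": [0,0,0],"claw": 100},
    {"translation": [31,24,0],"rot": [0,0,0],"claw": 100},
    {"translation": [31,24,0],"rot": [0,0,0],"claw": 100},
    {"translation": [31,24,0],"rot": [0,0,0],"claw": 100},
    {"translation": [31,24,0],"rot": [0,0,0],"claw": 100},
    {"translation": [31,24,0],"rot": [0,0,0],"claw": 100},
    {"translation": [31,24,0],"rot": [0,0,0],"claw": 100},
    {"translation": [31,24,0],"rot": [0,0,0],"claw": 100},
  ],
  squeeze=20,
)

```text
t: 1.82
ee_pos: [0.386, -0.3427, 0.3025]
tool_rot: [[-0.105, 0.995, -0.0], [0.995, 0.105, -0.0], [-0.0, -0.0, -1.0]]
wrist_force: [0.7, -0.7, 0.1]
gripper_width: 0.998
grasp_force: 0.0
```

Emit:
play_rows(
  plan=[
    {"translation": [31,24,0],"rot": [0,0,0],"claw": 100},
    {"translation": [31,24,0],"rot": [0,0,0],"claw": 100},
    {"translation": [31,24,0],"rot": [0,0,0],"claw": 100},
    {"translation": [31,24,0],"rot": [0,0,0],"claw": 100},
    {"translation": [31,24,0],"rot": [0,0,0],"claw": 100},
    {"translation": [31,24,0],"rot": [0,0,0],"claw": 100},
    {"translation": [31,24,0],"rot": [0,0,0],"claw": 100},
    {"translation": [31,24,0],"rot": [0,0,0],"claw": 100},
    {"translation": [31,24,0],"rot": [0,0,0],"claw": 100},
    {"translation": [31,24,0],"rot": [0,0,0],"claw": 100},
    {"translation": [31,24,0],"rot": [0,0,0],"claw": 100},
    {"translation": [31,24,0],"rot": [0,0,0],"claw": 100},
    {"translation": [31,24,0],"rot": [0,0,0],"claw": 100},
    {"translation": [0,0,0],"rot": [0,0,0],"claw": 100},
    {"translation": [0,0,0],"rot": [0,0,0],"claw": 100},
  ],
)

```text
t: 3.07
ee_pos: [0.6535, 0.0921, 0.3015]
tool_rot: [[-0.11, 0.994, -0.002], [0.994, 0.11, 0.001], [0.002, -0.002, -1.0]]
wrist_force: [-0.7, -0.8, 0.1]
gripper_width: 1.001
grasp_force: 0.0
```

```bash
cat >> h.py <<'E'
def goto(p,yaw=None):
    o=manip.get_obs(); R=np.array(o['tool_rot']); d=R.T@(np.array(p)-o['ee_pos'])*1000
    y=np.degrees(np.arctan2(R[1,0],R[0,0])); print('now',np.round(o['ee_pos'],4),'yaw %.1f tilt %s'%(y,np.round(R[2,:2],3)),'tool d mm',np.round(d,1),'norm %.0f'%np.linalg.norm(d))
    if yaw is not None:
        r=-np.radians((yaw-y+180)%360-180); a=np.radians(yaw); e=(np.array(p)-o['ee_pos'])*1000
        print('rotz %.3f'%r,'after turn d', np.round([np.cos(a)*e[0]+np.sin(a)*e[1], np.sin(a)*e[0]-np.cos(a)*e[1], -e[2]],1))
E
python3 - <<'E'
from h import *
snap('wrist','w1.png')
E
```

```text
(no output)
```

View pics/w1.png

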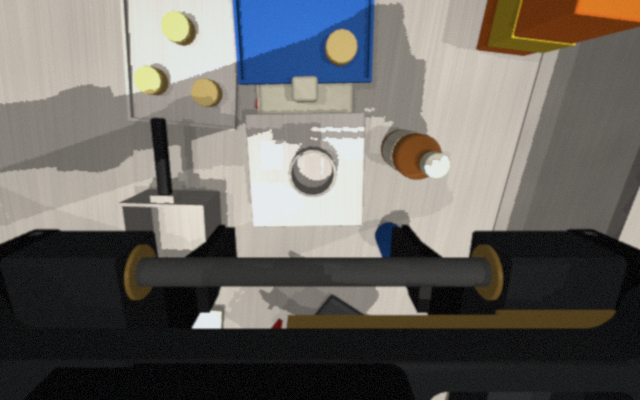

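```bash
python3 - <<'E'
from h import *
np.set_printoptions(precision=4,suppress=True)
c=load('w1.png'); im=cv2.imread('pics/w1.png')
g=cv2.cvtColor(im,6)[110:230,240:375]
m=((g<205)*255).astype('uint8')[30:90,35:110]
n,l,s,ce=cv2.connectedComponentsWithStats(m); 
for i in range(1,n):
    if s[i,4]>60: print(s[i]+[275,140,0,0,0])
P=[ray(c,*p,.09) for p in((247,115),(366,113),(362,224),(254,227))]; print(P,np.mean(P,0))
for q in((313,168),(313,170)): print(ray(c,*q,.126))
cx=ray(c,313,169,.126); print(cx); goto([cx[0],cx[1],.099])
print('handle',ray(c,158,119,.067),ray(c,164,193,.067),'P1',ray(c,341,46,.08))
E
```

```text
[ 275  140   64   57 1742]
[array([0.5691, 0.1496, 0.09  ]), array([0.706 , 0.1669, 0.09  ]), array([0.7219, 0.0309, 0.09  ]), array([0.5853, 0.0118, 0.09  ])] [0.6456 0.0898 0.09  ]
[0.6513 0.1027 0.126 ]
[0.6516 0.1005 0.126 ]
[0.6515 0.1016 0.126 ]
now [0.6534 0.0894 0.3017] yaw 96.1 tilt [-0.    -0.001] tool d mm [ 12.4  -0.3 202.7] norm 203
handle [0.4552 0.1319 0.067 ] [0.4609 0.0372 0.067 ] P1 [0.6684 0.2361 0.08  ]
```

Emit:
play_rows(
  plan=[
    {"translation": [9,0,30],"rot": [0,0,0],"claw": 100},
    {"translation": [0,-2,40],"rot": [0,0,0],"claw": 100},
    {"translation": [0,0,40],"rot": [0,0,0],"claw": 100},
    {"translation": [0,0,40],"rot": [0,0,0],"claw": 100},
    {"translation": [0,0,30],"rot": [0,0,0],"claw": 100},
    {"translation": [0,0,20],"rot": [0,0,0],"claw": 100},
    {"translation": [0,0,0],"rot": [0,0,0],"claw": 100},
    {"translation": [0,0,0],"rot": [0,0,0],"claw": 50},
    {"translation": [0,0,0],"rot": [0,0,0],"claw": 50},
    {"translation": [0,0,0],"rot": [0,0,0],"claw": 50},
    {"translation": [0,0,0],"rot": [0,0,0],"claw": 50},
    {"translation": [0,0,0],"rot": [0,0,0],"claw": 50},
    {"translation": [0,0,0],"rot": [0,0,0],"claw": 50},
  ],
  squeeze=20,
)

```text
t: 4.2
ee_pos: [0.6512, 0.0977, 0.1036]
tool_rot: [[-0.105, 0.994, 0.002], [0.995, 0.105, -0.0], [-0.0, 0.002, -1.0]]
wrist_force: [1.3, 0.1, 0.7]
gripper_width: 0.631
grasp_force: 1.4
```

Emit:
play_rows(
  plan=[
    {"translation": [0,0,0],"rot": [0,0,0],"claw": 50},
    {"translation": [0,0,-20],"rot": [0,0,0],"claw": 50},
    {"translation": [0,0,-40],"rot": [0,0,0],"claw": 50},
    {"translation": [0,0,-40],"rot": [0,0,0],"claw": 50},
    {"translation": [0,0,-40],"rot": [0,0,0],"claw": 50},
    {"translation": [0,0,-40],"rot": [0,0,0],"claw": 50},
    {"translation": [0,0,0],"rot": [0,0,0],"claw": 50},
  ],
  squeeze=20,
)

```text
t: 4.78
ee_pos: [0.6543, 0.0999, 0.2923]
tool_rot: [[-0.105, 0.994, 0.015], [0.994, 0.105, 0.004], [0.002, 0.016, -1.0]]
wrist_force: [0.2, 0.6, 0.3]
gripper_width: 0.624
grasp_force: 20.0
```

Emit:
play_rows(
  plan=[
    {"translation": [-31.7,-19.8,0],"rot": [0,0,0],"claw": 50},
    {"translation": [-31.7,-19.8,0],"rot": [0,0,0],"claw": 50},
    {"translation": [-31.7,-19.8,0],"rot": [0,0,0],"claw": 50},
    {"translation": [-31.7,-19.8,0],"rot": [0,0,0],"claw": 50},
    {"translation": [-31.7,-19.8,0],"rot": [0,0,0],"claw": 50},
    {"translation": [-31.7,-19.8,0],"rot": [0,0,0],"claw": 50},
    {"translation": [-31.7,-19.8,0],"rot": [0,0,0],"claw": 50},
    {"translation": [-31.7,-19.8,0],"rot": [0,0,0],"claw": 50},
    {"translation": [-31.7,-19.8,0],"rot": [0,0,0],"claw": 50},
    {"translation": [-31.7,-19.8,0],"rot": [0,0,0],"claw": 50},
    {"translation": [-31.7,-19.8,0],"rot": [0,0,0],"claw": 50},
    {"translation": [-31.7,-19.8,0],"rot": [0,0,0],"claw": 50},
    {"translation": [0,0,0],"rot": [0,0,0],"claw": 50},
    {"translation": [0,0,40],"rot": [0,0,0],"claw": 50},
    {"translation": [0,0,40],"rot": [0,0,0],"claw": 50},
    {"translation": [0,0,40],"rot": [0,0,0],"claw": 50},
    {"translation": [0,0,40],"rot": [0,0,0],"claw": 50},
    {"translation": [0,0,0],"rot": [0,0,0],"claw": 50},
  ],
)

```text
t: 6.28
ee_pos: [0.449, -0.3028, 0.1153]
tool_rot: [[-0.105, 0.994, -0.012], [0.994, 0.105, 0.008], [0.01, -0.012, -1.0]]
wrist_force: [-1.9, 0.0, -0.7]
gripper_width: 0.622
grasp_force: 20.0
```

Emit:
play_rows(
  plan=[
    {"translation": [0,0,30],"rot": [0,0,0],"claw": 50},
    {"translation": [0,0,30],"rot": [0,0,0],"claw": 50},
    {"translation": [0,0,15],"rot": [0,0,0],"claw": 50},
    {"translation": [0,0,0],"rot": [0,0,0],"claw": 50},
    {"translation": [0,0,0],"rot": [0,0,0],"claw": 50},
    {"translation": [0,0,0],"rot": [0,0,0],"claw": 50},
  ],
)

```text
t: 6.78
ee_pos: [0.4561, -0.3062, 0.0498]
tool_rot: [[-0.105, 0.994, 0.003], [0.994, 0.105, -0.002], [-0.002, 0.003, -1.0]]
wrist_force: [-0.5, -0.6, -0.2]
gripper_width: 0.624
grasp_force: 20.0
```

Emit:
play_rows(
  plan=[
    {"translation": [0,0,10],"rot": [0,0,0],"claw": 50},
    {"translation": [0,0,6],"rot": [0,0,0],"claw": 50},
    {"translation": [0,0,2],"rot": [0,0,0],"claw": 50},
    {"translation": [0,0,2],"rot": [0,0,0],"claw": 50},
    {"translation": [0,0,0],"rot": [0,0,0],"claw": 50},
    {"translation": [0,0,0],"rot": [0,0,0],"claw": 50},
  ],
)

```text
t: 7.28
ee_pos: [0.4539, -0.3056, 0.0284]
tool_rot: [[-0.105, 0.995, -0.001], [0.995, 0.105, -0.001], [-0.0, -0.001, -1.0]]
wrist_force: [-2.0, 0.8, 7.2]
gripper_width: 0.622
grasp_force: 20.0
```

Emit:
play_rows(
  plan=[
    {"translation": [0,0,0],"rot": [0,0,0],"claw": 100},
    {"translation": [0,0,0],"rot": [0,0,0],"claw": 100},
    {"translation": [0,0,0],"rot": [0,0,0],"claw": 100},
    {"translation": [0,0,0],"rot": [0,0,0],"claw": 100},
    {"translation": [0,0,-15],"rot": [0,0,0],"claw": 100},
    {"translation": [0,0,-40],"rot": [0,0,0],"claw": 100},
    {"translation": [0,0,-40],"rot": [0,0,0],"claw": 100},
    {"translation": [0,0,-40],"rot": [0,0,0],"claw": 100},
    {"translation": [0,0,-40],"rot": [0,0,0],"claw": 100},
    {"translation": [0,0,-40],"rot": [0,0,0],"claw": 100},
    {"translation": [0,0,0],"rot": [0,0,0],"claw": 100},
    {"translation": [0,0,0],"rot": [0,0,0],"claw": 100},
  ],
)

```text
t: 8.28
ee_pos: [0.4556, -0.3062, 0.2451]
tool_rot: [[-0.105, 0.995, 0.004], [0.995, 0.105, -0.004], [-0.004, 0.004, -1.0]]
wrist_force: [-0.2, -0.1, -1.1]
gripper_width: 0.997
grasp_force: 0.0
```

```bash
python3 - <<'E'
from h import *
a=snap('wrist','w2.png'); b=snap('top','top2.png')[135:285,195:455]
cv2.imwrite('pics/z3.png',np.vstack([cv2.resize(b,(640,369),interpolation=cv2.INTER_CUBIC),a[:230]]))
goto([.456,.08,.3])
E
```

```text
now [ 0.4535 -0.3054  0.2415] yaw 96.0 tilt [ 0.001 -0.002] tool d mm [383.   42.8 -58.3] norm 390
```

View pics/z3.png

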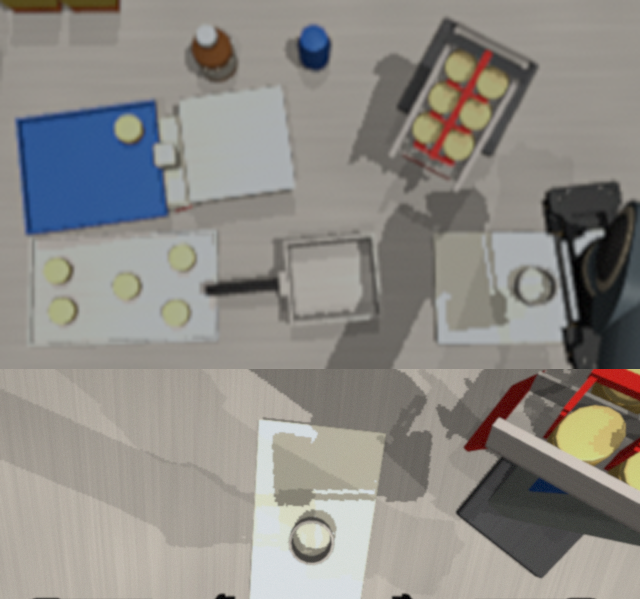

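Emit:
play_rows(
  plan=[
    {"translation": [0,0,0],"rot": [0,0,0.052],"claw": 100},
    {"translation": [38.5,2.4,0],"rot": [0,0,0],"claw": 100},
    {"translation": [38.5,2.4,0],"rot": [0,0,0],"claw": 100},
    {"translation": [38.5,2.4,0],"rot": [0,0,0],"claw": 100},
    {"translation": [38.5,2.4,0],"rot": [0,0,0],"claw": 100},
    {"translation": [38.5,2.4,0],"rot": [0,0,0],"claw": 100},
    {"translation": [38.5,2.4,0],"rot": [0,0,0],"claw": 100},
    {"translation": [38.5,2.4,0],"rot": [0,0,0],"claw": 100},
    {"translation": [38.5,2.4,0],"rot": [0,0,0],"claw": 100},
    {"translation": [38.5,2.4,0],"rot": [0,0,0],"claw": 100},
    {"translation": [38.5,2.4,0],"rot": [0,0,0],"claw": 100},
    {"translation": [0,0,0],"rot": [0,0,0],"claw": 100},
    {"translation": [0,0,40],"rot": [0,0,0],"claw": 100},
    {"translation": [0,0,40],"rot": [0,0,0],"claw": 100},
    {"translation": [0,0,30],"rot": [0,0,0],"claw": 100},
    {"translation": [0,0,0],"rot": [0,0,0],"claw": 100},
    {"translation": [0,0,0],"rot": [0,0,0],"claw": 100},
    {"translation": [0,0,0],"rot": [0,0,0],"claw": 100},
  ],
)

```text
t: 9.88
ee_pos: [0.4585, 0.0805, 0.1332]
tool_rot: [[-0.053, 0.999, 0.001], [0.999, 0.053, 0.001], [0.001, 0.001, -1.0]]
wrist_force: [-0.1, 0.8, -0.7]
gripper_width: 0.999
grasp_force: 0.0
```

```bash
python3 - <<'E'
from h import *
snap('wrist','w3.png')
goto([.4572,.08,.041],93)
E
```

```text
now [0.4591 0.0806 0.134 ] yaw 93.0 tilt [0.    0.003] tool d mm [-0.5 -2.1 93. ] norm 93
rotz 0.001 after turn d [-0.5 -1.9 93. ]
```

View pics/w3.png

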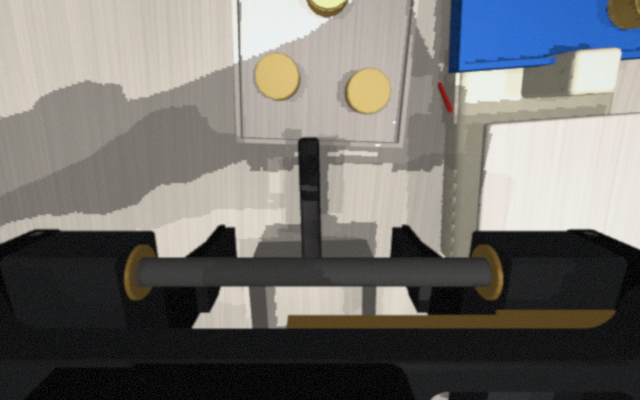

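```bash
python3 - <<'E'
from h import *
c=load('w3.png'); a=ray(c,309,139,.067); b=ray(c,311.5,250,.067); d=a-b; d/=np.linalg.norm(d); print(a,b,np.degrees(np.arctan2(d[1],d[0])), a-.169*d, a-.051*d)
E
```

```text
[0.45226295 0.13263495 0.067     ] [0.45850575 0.04520151 0.067     ] 94.08402073749238 [ 0.46429901 -0.0359359   0.067     ] [0.45589513 0.08176446 0.067     ]
```

Emit:
play_rows(
  plan=[
    {"translation": [1,-3,20],"rot": [0,0,-0.019],"claw": 100},
    {"translation": [0,0,30],"rot": [0,0,0],"claw": 100},
    {"translation": [0,0,30],"rot": [0,0,0],"claw": 100},
    {"translation": [0,0,13],"rot": [0,0,0],"claw": 100},
    {"translation": [0,0,0],"rot": [0,0,0],"claw": 60},
    {"translation": [0,0,0],"rot": [0,0,0],"claw": 40},
    {"translation": [0,0,0],"rot": [0,0,0],"claw": 25},
    {"translation": [0,0,0],"rot": [0,0,0],"claw": 0},
    {"translation": [0,0,0],"rot": [0,0,0],"claw": 0},
    {"translation": [0,0,0],"rot": [0,0,0],"claw": 0},
    {"translation": [0,0,0],"rot": [0,0,0],"claw": 0},
    {"translation": [0,0,0],"rot": [0,0,0],"claw": 0},
    {"translation": [0,0,0],"rot": [0,0,0],"claw": 0},
    {"translation": [0,0,0],"rot": [0,0,0],"claw": 0},
  ],
  squeeze=60,
)

```text
t: 11.1
ee_pos: [0.4548, 0.081, 0.0395]
tool_rot: [[-0.072, 0.997, 0.0], [0.997, 0.072, -0.0], [-0.0, 0.0, -1.0]]
wrist_force: [-0.8, -1.2, 0.6]
gripper_width: 0.327
grasp_force: 0.0
```

Emit:
play_rows(
  plan=[
    {"translation": [0,0,0],"rot": [0,0,0],"claw": 0},
    {"translation": [0,0,0],"rot": [0,0,0],"claw": 0},
    {"translation": [0,0,0],"rot": [0,0,0],"claw": 0},
    {"translation": [0,0,0],"rot": [0,0,0],"claw": 0},
    {"translation": [0,0,0],"rot": [0,0,0],"claw": 0},
    {"translation": [0,0,0],"rot": [0,0,0],"claw": 0},
  ],
)

```text
t: 11.6
ee_pos: [0.4548, 0.081, 0.0395]
tool_rot: [[-0.072, 0.997, -0.0], [0.997, 0.072, -0.0], [-0.0, -0.0, -1.0]]
wrist_force: [0.6, 1.0, -0.5]
gripper_width: 0.176
grasp_force: 60.0
```

```bash
python3 - <<'E'
from h import *
np.set_printoptions(precision=4,suppress=True)
s=load('side0.png'); t=load('top0.png'); im=cv2.imread('pics/side0.png')
hsv=cv2.cvtColor(im,40)
m=cv2.inRange(hsv,(0,120,70),(10,255,255))|cv2.inRange(hsv,(170,120,70),(180,255,255)); m[:, :300]=0;m[:,360:]=0;m[:165]=0;m[200:]=0
n,l,st,ce=cv2.connectedComponentsWithStats(m); i=1+st[1:,4].argmax(); print(st[i],ce[i])
k=max(cv2.findContours((l==i).astype('uint8'),0,2)[0],key=cv2.contourArea); print(cv2.minAreaRect(k)); ap=cv2.approxPolyDP(k,2.5,True)[:,0]; print(ap)
for p in ap: print(p,ray(s,*p,.12),ray(s,*p,.075))
def tri(p,q):
    A=[];b=[]
    for c,x in((t,p),(s,q)):
        d=c['R']@np.linalg.inv(c['K'])@np.array([*x,1.]); d/=np.linalg.norm(d); M=np.eye(3)-np.outer(d,d); A.append(M);b.append(M@c['o'])
    return np.linalg.solve(sum(A),sum(b))
Z1=lambda u,v:(u/3+194.67,v/3+134.67); Z2=lambda u,v:(u/2.3+209.7,v/2.3+99.7)
print(tri(Z1(480,190),Z2(262,153)),tri(Z1(559,232),Z2(325,127)))
E
cat > /dev/null; python3 - <<'E'
from h import *
b=cv2.imread('pics/side0.png')[105:205,280:360]; cv2.imwrite('pics/z4.png',np.hstack([cv2.resize(b,(400,500),interpolation=cv2.INTER_CUBIC),cv2.resize(cv2.imread('pics/w2.png')[0:150,440:640],(400,300)).repeat(1,0).copy() if 0 else cv2.copyMakeBorder(cv2.resize(cv2.imread('pics/w2.png')[0:180,440:640],(400,360)),0,140,0,0,0)]))
E
```

```text
[323 171  19  19 228] [331.8904 180.057 ]
((332.3968811035156, 180.2319793701172), (12.492470741271973, 21.96951675415039), 68.96248626708984)
[[340 171]
 [324 177]
 [324 189]
 [340 182]]
[340 171] [ 0.5998 -0.1851  0.12  ] [ 0.626 -0.259  0.075]
[324 177] [ 0.6319 -0.1332  0.12  ] [ 0.6602 -0.2038  0.075 ]
[324 189] [ 0.6066 -0.0701  0.12  ] [ 0.6333 -0.1368  0.075 ]
[340 182] [ 0.5772 -0.1239  0.12  ] [ 0.6021 -0.1939  0.075 ]
[ 0.6171 -0.1112  0.1704] [ 0.5665 -0.1898  0.1798]
```

View pics/z4.png

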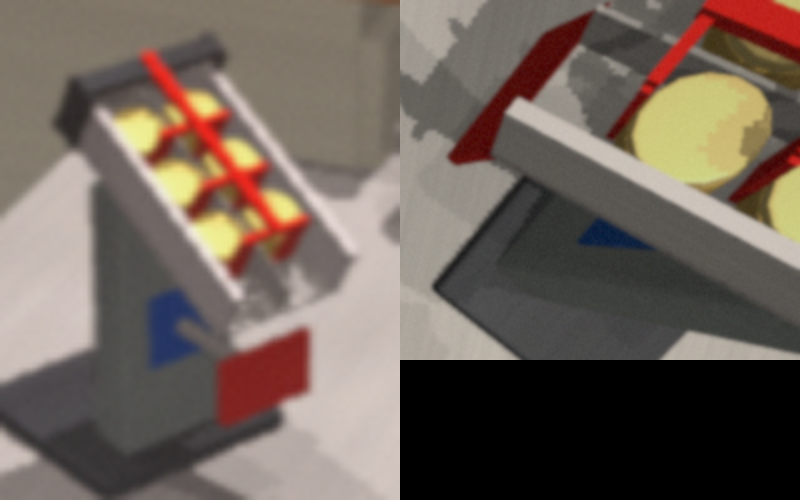

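Emit:
play_rows(
  plan=[
    {"translation": [0,0,-8],"rot": [0,0,0],"claw": 0},
    {"translation": [0,0,-16],"rot": [0,0,0],"claw": 0},
    {"translation": [0,0,-18],"rot": [0,0,0],"claw": 0},
    {"translation": [0,0,-16],"rot": [0,0,0],"claw": 0},
    {"translation": [-10,-3,0],"rot": [0,0,0],"claw": 0},
    {"translation": [-20,-5,0],"rot": [0,0,0],"claw": 0},
    {"translation": [-27,-7,0],"rot": [0,0,0],"claw": 0},
    {"translation": [-27,-7,0],"rot": [0,0,0],"claw": 0},
    {"translation": [-27,-7,0],"rot": [0,0,0],"claw": 0},
    {"translation": [-18,-5,0],"rot": [0,0,0],"claw": 0},
    {"translation": [-8,-3,0],"rot": [0,0,0],"claw": 0},
    {"translation": [0,0,0],"rot": [0,0,-0.05],"claw": 0},
    {"translation": [0,0,0],"rot": [0,0,-0.1],"claw": 0},
    {"translation": [0,0,0],"rot": [0,0,-0.1],"claw": 0},
    {"translation": [0,0,0],"rot": [0,0,-0.1],"claw": 0},
    {"translation": [0,0,0],"rot": [0,0,-0.1],"claw": 0},
    {"translation": [0,0,0],"rot": [0,0,-0.1],"claw": 0},
    {"translation": [0,0,0],"rot": [0,0,-0.1],"claw": 0},
    {"translation": [0,0,0],"rot": [0,0,-0.1],"claw": 0},
    {"translation": [0,0,0],"rot": [0,0,0],"claw": 0},
  ],
)

```text
t: 13.27
ee_pos: [0.4271, -0.0579, 0.0971]
tool_rot: [[-0.734, 0.679, -0.001], [0.679, 0.734, 0.001], [0.001, -0.0, -1.0]]
wrist_force: [0.5, -0.4, -0.6]
gripper_width: 0.176
grasp_force: 60.0
```

Emit:
play_rows(
  plan=[
    {"translation": [0,0,0],"rot": [0,0,-0.1],"claw": 0},
    {"translation": [0,0,0],"rot": [0,0,-0.1],"claw": 0},
    {"translation": [0,0,0],"rot": [0,0,-0.036],"claw": 0},
    {"translation": [0,0,0],"rot": [0,0,0],"claw": 0},
    {"translation": [0,0,0],"rot": [0,0,0],"claw": 0},
    {"translation": [0,0,0],"rot": [0,0,0],"claw": 0},
    {"translation": [0,0,0],"rot": [0,0,0],"claw": 0},
  ],
)

```text
t: 13.85
ee_pos: [0.4277, -0.0583, 0.0975]
tool_rot: [[-0.871, 0.492, -0.0], [0.492, 0.871, -0.0], [-0.0, -0.0, -1.0]]
wrist_force: [-0.0, -0.4, -0.4]
gripper_width: 0.173
grasp_force: 60.0
```

```bash
python3 - <<'E'
from h import *
w=snap('wrist','w4.png'); s=snap('side','s4.png')[105:230,260:400]; t=snap('top','t4.png')[130:280,290:450]
goto([.428,-.058,.0945],150.6)
cv2.imwrite('pics/z5.png',np.hstack([cv2.resize(s,(400,357),interpolation=2),cv2.resize(t,(381,357),interpolation=2)]))
cv2.imwrite('pics/z5.png',np.vstack([cv2.imread('pics/z5.png'),cv2.copyMakeBorder(w[100:340],0,0,70,71,0)]))
E
```

```text
now [ 0.4278 -0.0583  0.0976] yaw 150.6 tilt [-0. -0.] tool d mm [-0.1  0.4  3.1] norm 3
rotz -0.000 after turn d [-0.1  0.4  3.1]
```

View pics/z5.png

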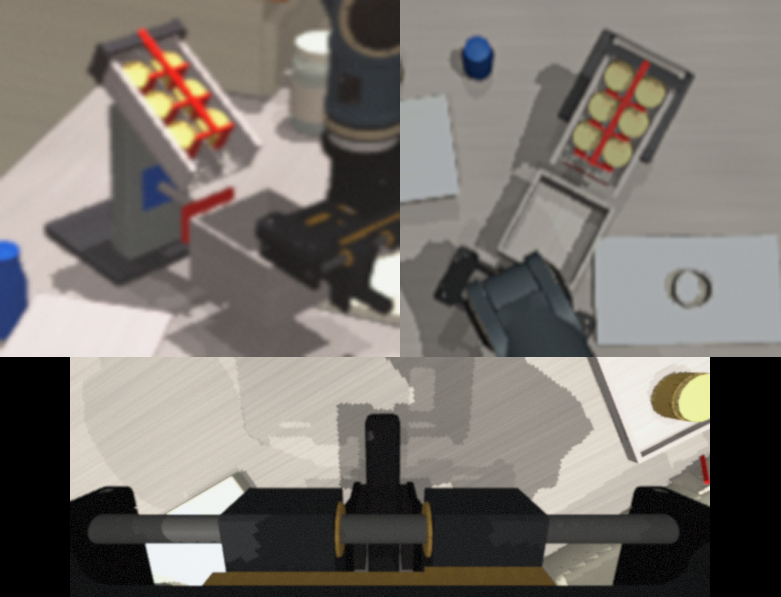

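```bash
python3 - <<'E'
from h import *
np.set_printoptions(precision=4,suppress=True)
c=load('t4.png'); im=cv2.imread('pics/t4.png')
P=lambda x,y,z: ray(c,(x-400)/2.38125+289.8,y/2.38+129.8,z)
u=np.array([.871,-.491,0]);v=np.array([.491,.871,0]); 
for n,p in dict(panTL=P(530,170,.133),panTR=P(610,207,.133),low=P(602,144,.198),up=P(635,84.5,.25),wallL=P(519,170,.181),wallR=P(607,204,.181)).items(): print(n,p,'u %.4f v %.4f'%(u@p,v@p))
g=manip.get_obs()['ee_pos']; print('grip',u@g,v@g)
h=cv2.cvtColor(im,40); m=cv2.inRange(h,(20,60,110),(36,255,255)); m[:,:350]=0;m[:,420:]=0;m[210:]=0
n,l,st,ce=cv2.connectedComponentsWithStats(m)
for i in range(1,n):
  if st[i,4]>25: print(st[i],ce[i])
E
```

```text
panTL [ 0.6069 -0.0834  0.133 ] u 0.5696 v 0.2254
panTR [ 0.5568 -0.1864  0.133 ] u 0.5765 v 0.1110
low [ 0.6283 -0.1711  0.198 ] u 0.6313 v 0.1595
up [ 0.691  -0.2069  0.25  ] u 0.7034 v 0.1590
wallL [ 0.5995 -0.0676  0.181 ] u 0.5554 v 0.2355
wallR [ 0.5549 -0.1769  0.181 ] u 0.5702 v 0.1184
grip 0.4011878406628686 0.15927527207200284
[376 156  12  13 111] [381.1802 161.9279]
[389 163  13  13 116] [394.681 168.75 ]
[369 169  12  12 110] [374.3    174.6182]
[382 176  13  12 113] [387.8319 181.6106]
[362 181  12  13 101] [367.4752 187.0891]
[375 188  13  12 109] [380.9174 193.9725]
```

```bash
python3 - <<'E'
from h import *
c=load('s4.png')
u=np.array([.871,-.491,0]);v=np.array([.491,.871,0]); 
for z in(.13,.134):
 for p in((191,238),(268,192)):
  q=ray(c,p[0]/2.857+259.8,p[1]/2.857+104.8,z); print(q,u@q,v@q)
# edge crops for viewing
t=cv2.imread('pics/t4.png')[180:262,320:400]; s=cv2.imread('pics/s4.png')[165:215,315:365]
cv2.imwrite('pics/z6.png',np.hstack([cv2.resize(t,(480,492),interpolation=2),cv2.copyMakeBorder(cv2.resize(s,(300,300),interpolation=2),0,192,0,0,0)]))
E
```

```text
[ 0.59546312 -0.06256471  0.13      ] 0.5493676453361169 0.2378785308791927
[ 0.5537196  -0.17829627  0.13      ] 0.5698332426918654 0.1165802726552137
[ 0.5931199  -0.05659469  0.134     ] 0.5443954260993008 0.24192789609592327
[ 0.55161033 -0.17167766  0.134     ] 0.56474632727343 0.12130943464569702
```

View pics/z6.png

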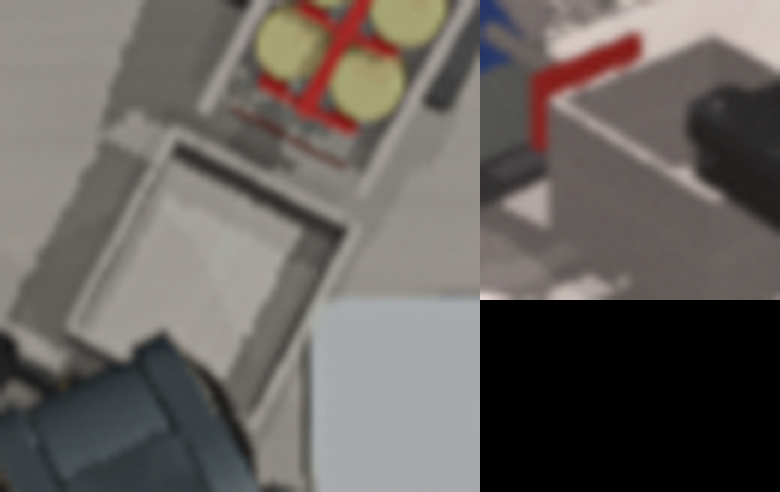

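```bash
python3 - <<'E'
from h import *
c=load('t4.png')
u=np.array([.871,-.491,0]);v=np.array([.491,.871,0]); 
for p in((172,130),(355,225),(68,328),(252,425)):
  q=ray(c,p[0]/6+319.6,p[1]/6+179.6,.132); print(q,'%.4f %.4f'%(u@q,v@q))
for p,z in(((205,105),.181),((365,190),.181),((235,110),.12),((350,165),.12)):
  q=ray(c,p[0]/6+319.6,p[1]/6+179.6,z); print(q,'%.4f %.4f'%(u@q,v@q))
E
```

```text
[ 0.60681562 -0.09552998  0.132     ] 0.5754 0.2147
[ 0.55583562 -0.18892459  0.132     ] 0.5769 0.1084
[ 0.50440986 -0.03988497  0.132     ] 0.4589 0.2129
[ 0.45383964 -0.13305682  0.132     ] 0.4606 0.1069
[ 0.61154747 -0.10985171  0.181     ] 0.5866 0.2046
[ 0.56756638 -0.18833205  0.181     ] 0.5868 0.1146
[ 0.61891679 -0.1294824   0.12      ] 0.6027 0.1911
[ 0.58888363 -0.18887715  0.12      ] 0.6057 0.1246
```

Emit:
play_rows(
  plan=[
    {"translation": [-10,1,0],"rot": [0,0,0],"claw": 0},
    {"translation": [-12,0,0],"rot": [0,0,0],"claw": 0},
    {"translation": [-10,0,0],"rot": [0,0,0],"claw": 0},
    {"translation": [-6,0,0],"rot": [0,0,0],"claw": 0},
    {"translation": [0,0,0],"rot": [0,0,0],"claw": 0},
    {"translation": [0,0,0],"rot": [0,0,0],"claw": 0},
    {"translation": [0,0,0],"rot": [0,0,0],"claw": 0},
  ],
)

```text
t: 14.58
ee_pos: [0.4607, -0.0757, 0.0973]
tool_rot: [[-0.872, 0.49, -0.001], [0.49, 0.872, 0.0], [0.001, -0.0, -1.0]]
wrist_force: [-2.6, 1.5, -1.6]
gripper_width: 0.175
grasp_force: 60.0
```

Emit:
play_rows(
  plan=[
    {"translation": [-6,0,0],"rot": [0,0,0],"claw": 0},
    {"translation": [-6,0,0],"rot": [0,0,0],"claw": 0},
    {"translation": [-4,0,0],"rot": [0,0,0],"claw": 0},
    {"translation": [-4,0,0],"rot": [0,0,0],"claw": 0},
    {"translation": [0,0,0],"rot": [0,0,0],"claw": 0},
    {"translation": [0,0,0],"rot": [0,0,0],"claw": 0},
    {"translation": [0,0,0],"rot": [0,0,0],"claw": 0},
    {"translation": [0,0,0],"rot": [0,0,0],"claw": 0},
    {"translation": [0,0,0],"rot": [0,0,0],"claw": 0},
    {"translation": [0,0,0],"rot": [0,0,0],"claw": 0},
    {"translation": [0,0,0],"rot": [0,0,0],"claw": 0},
    {"translation": [0,0,0],"rot": [0,0,0],"claw": 0},
  ],
)

```text
t: 15.58
ee_pos: [0.4773, -0.0858, 0.0969]
tool_rot: [[-0.871, 0.491, -0.003], [0.491, 0.871, 0.0], [0.003, -0.001, -1.0]]
wrist_force: [-4.3, 2.9, -4.5]
gripper_width: 0.173
grasp_force: 60.0
```

```bash
python3 - <<'E'
from h import *
s=snap('side','s5.png')[105:230,260:400]; t=snap('top','t5.png')[130:280,290:450]
o=manip.get_obs(); print(o['ee_pos'],o['wrist_force'],o['moment'])
cv2.imwrite('pics/z7.png',np.hstack([cv2.resize(s,(400,357),interpolation=2),cv2.resize(t,(381,357),interpolation=2)]))
E
```

```text
[ 0.4775182  -0.08584216  0.09694682] [-4.60964783  2.63645932 -3.10836315] [ 0.85164676  1.2028386  -0.00863041]
```

View pics/z7.png

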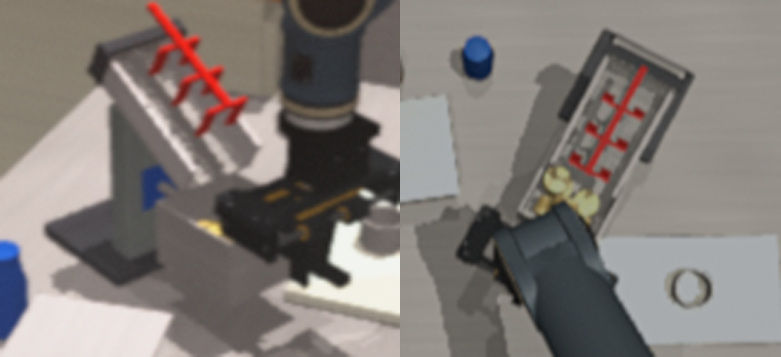

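Emit:
play_rows(
  plan=[
    {"translation": [5,0,0],"rot": [0,0,0],"claw": 0},
    {"translation": [10,0,0],"rot": [0,0,0],"claw": 0},
    {"translation": [10,0,0],"rot": [0,0,0],"claw": 0},
    {"translation": [10,0,0],"rot": [0,0,0],"claw": 0},
    {"translation": [10,0,0],"rot": [0,0,0],"claw": 0},
    {"translation": [8,0,0],"rot": [0,0,0],"claw": 0},
    {"translation": [4,0,0],"rot": [0,0,0],"claw": 0},
    {"translation": [4,7,0],"rot": [0,0,0],"claw": 0},
    {"translation": [8,14,0],"rot": [0,0,0],"claw": 0},
    {"translation": [8,14,0],"rot": [0,0,0],"claw": 0},
    {"translation": [8,14,0],"rot": [0,0,0],"claw": 0},
    {"translation": [2,4,0],"rot": [0,0,0],"claw": 0},
    {"translation": [0,0,0],"rot": [0,0,0],"claw": 0},
    {"translation": [0,0,-8],"rot": [0,0,0],"claw": 0},
    {"translation": [0,0,-16],"rot": [0,0,0],"claw": 0},
    {"translation": [0,0,-20],"rot": [0,0,0],"claw": 0},
    {"translation": [0,0,-20],"rot": [0,0,0],"claw": 0},
    {"translation": [0,0,-16],"rot": [0,0,0],"claw": 0},
    {"translation": [0,0,0],"rot": [0,0,0],"claw": 0},
    {"translation": [0,0,0],"rot": [0,0,0],"claw": 0},
  ],
)

```text
t: 17.35
ee_pos: [0.4294, 0.0017, 0.178]
tool_rot: [[-0.87, 0.493, 0.002], [0.493, 0.87, -0.001], [-0.002, -0.0, -1.0]]
wrist_force: [-0.4, -0.7, -3.5]
gripper_width: 0.176
grasp_force: 60.0
```

```bash
python3 - <<'E'
from h import *
w=snap('wrist','w6.png')
s=snap('side','s6.png')[105:230,250:390]; t=snap('top','t6.png')[130:280,270:430]
o=manip.get_obs(); print(o['wrist_force'],o['moment']); goto([.427,.002,.177],150.6)
cv2.imwrite('pics/z8.png',np.hstack([cv2.resize(s,(400,357),interpolation=2),cv2.resize(t,(381,357),interpolation=2)]))
E
```

```text
[ 0.52270947  0.58136047 -2.67671105] [0.19572501 0.19087516 0.00502176]
now [0.428  0.0023 0.1765] yaw 150.6 tilt [ 0.002 -0.001] tool d mm [ 0.8 -0.8 -0.5] norm 1
rotz -0.000 after turn d [ 0.8 -0.8 -0.5]
```

View pics/z8.png

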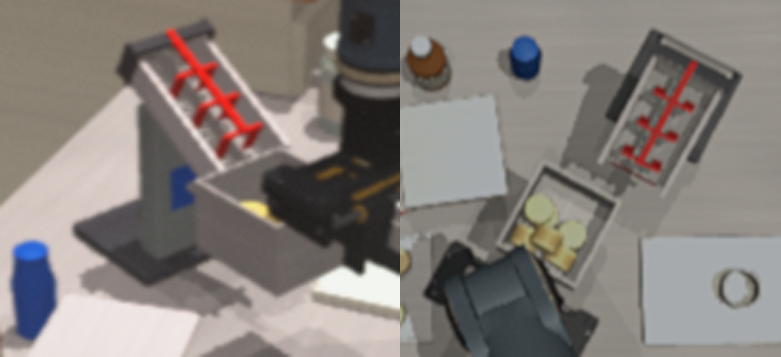

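Emit:
play_rows(
  plan=[
    {"translation": [0,0,0],"rot": [0,0,-0.05],"claw": 0},
    {"translation": [0,0,0],"rot": [0,0,-0.09],"claw": 0},
    {"translation": [0,0,0],"rot": [0,0,-0.09],"claw": 0},
    {"translation": [0,0,0],"rot": [0,0,-0.09],"claw": 0},
    {"translation": [0,0,0],"rot": [0,0,-0.09],"claw": 0},
    {"translation": [0,0,0],"rot": [0,0,-0.09],"claw": 0},
    {"translation": [0,0,0],"rot": [0,0,-0.09],"claw": 0},
    {"translation": [0,0,0],"rot": [0,0,-0.045],"claw": 0},
    {"translation": [0,10,0],"rot": [0,0,0],"claw": 0},
    {"translation": [0,20,0],"rot": [0,0,0],"claw": 0},
    {"translation": [0,20,0],"rot": [0,0,0],"claw": 0},
    {"translation": [-10,11,0],"rot": [0,0,0],"claw": 0},
    {"translation": [-22,0,0],"rot": [0,0,0],"claw": 0},
    {"translation": [-22,0,0],"rot": [0,0,0],"claw": 0},
    {"translation": [-22,0,0],"rot": [0,0,0],"claw": 0},
    {"translation": [-22,0,0],"rot": [0,0,0],"claw": 0},
    {"translation": [-13,0,0],"rot": [0,0,0],"claw": 0},
    {"translation": [0,0,0],"rot": [0,0,0],"claw": 0},
    {"translation": [0,0,0],"rot": [0,0,0],"claw": 0},
    {"translation": [0,0,0],"rot": [0,0,0],"claw": 0},
  ],
)

```text
t: 19.17
ee_pos: [0.5302, 0.0776, 0.1768]
tool_rot: [[-0.992, -0.123, -0.002], [-0.123, 0.992, -0.0], [0.002, -0.0, -1.0]]
wrist_force: [-0.7, -0.8, -2.9]
gripper_width: 0.173
grasp_force: 60.0
```

```bash
python3 - <<'E'
from h import *
s=snap('side','s7.png')[165:295,225:365]; t=snap('top','t7.png')[130:280,240:400]
goto([.530,.076,.178],187)
cv2.imwrite('pics/z9.png',np.hstack([cv2.resize(s,(420,390),interpolation=2),cv2.resize(t,(380,356),interpolation=2)[0:0] if 0 else cv2.copyMakeBorder(cv2.resize(t,(380,356),interpolation=2),0,34,0,0,0)]))
E
```

```text
now [0.5305 0.0771 0.1772] yaw -173.0 tilt [ 0.001 -0.001] tool d mm [ 0.6 -1.  -0.8] norm 1
rotz 0.001 after turn d [ 0.6 -1.  -0.8]
```

View pics/z9.png

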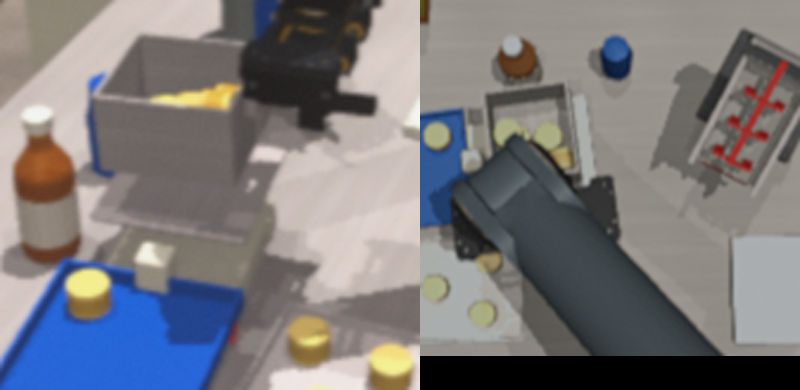

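```bash
python3 - <<'E'
from h import *
c=load('t7.png'); d=load('s7.png')
A=[ray(c,(x-420)/2.375+239.8,y/2.375+129.8,.213) for x,y in((486,91),(573,79),(581,176))]; print(A,(A[0]+A[2])/2)
B=[ray(d,x/3+224.8,y/3+164.8,.213) for x,y in((96,92),(137,38),(232,105))]; print(B,(B[1]+B[2])/2)
print(ray(c,(579-420)/2.375+239.8,97/2.375+129.8,.09))
E
```

```text
[array([0.69712341, 0.14611976, 0.213     ]), array([0.71088114, 0.03697418, 0.213     ]), array([0.58783778, 0.02756141, 0.213     ])] [0.64248059 0.08684059 0.213     ]
[array([0.69391247, 0.1573154 , 0.213     ]), array([0.70268744, 0.06719817, 0.213     ]), array([0.58236335, 0.13340026, 0.213     ])] [0.6425254  0.10029922 0.213     ]
[0.71693504 0.03615656 0.09      ]
```

Emit:
play_rows(
  plan=[
    {"translation": [0,0,10],"rot": [0,0,0],"claw": 0},
    {"translation": [0,-1,15],"rot": [0,0,0],"claw": 0},
    {"translation": [0,0,12],"rot": [0,0,0],"claw": 0},
    {"translation": [0,0,6],"rot": [0,0,0],"claw": 0},
    {"translation": [0,0,5],"rot": [0,0,0],"claw": 0},
    {"translation": [0,0,5],"rot": [0,0,0],"claw": 0},
    {"translation": [0,0,5],"rot": [0,0,0],"claw": 0},
    {"translation": [0,0,5],"rot": [0,0,0],"claw": 0},
    {"translation": [0,0,5],"rot": [0,0,0],"claw": 0},
    {"translation": [0,0,5],"rot": [0,0,0],"claw": 0},
    {"translation": [0,0,4],"rot": [0,0,0],"claw": 0},
    {"translation": [0,0,0],"rot": [0,0,0],"claw": 0},
    {"translation": [0,0,0],"rot": [0,0,0],"claw": 0},
    {"translation": [0,0,0],"rot": [0,0,0],"claw": 0},
  ],
)

```text
t: 20.43
ee_pos: [0.5319, 0.0761, 0.1007]
tool_rot: [[-0.993, -0.122, 0.0], [-0.122, 0.993, -0.0], [-0.0, -0.0, -1.0]]
wrist_force: [-2.0, -0.6, -1.0]
gripper_width: 0.176
grasp_force: 60.0
```

Emit:
play_rows(
  plan=[
    {"translation": [0,0,3],"rot": [0,0,0],"claw": 0},
    {"translation": [0,0,3],"rot": [0,0,0],"claw": 0},
    {"translation": [0,0,0],"rot": [0,0,0],"claw": 0},
    {"translation": [0,0,0],"rot": [0,0,0],"claw": 0},
    {"translation": [0,0,0],"rot": [0,0,0],"claw": 0},
  ],
)

```text
t: 20.85
ee_pos: [0.532, 0.0761, 0.0946]
tool_rot: [[-0.993, -0.122, 0.0], [-0.122, 0.993, 0.0], [-0.0, 0.0, -1.0]]
wrist_force: [0.2, 0.7, -0.8]
gripper_width: 0.171
grasp_force: 60.0
```

Emit:
play_rows(
  plan=[
    {"translation": [0,0,-5],"rot": [0,0,0],"claw": 0},
    {"translation": [0,0,-10],"rot": [0,0,0],"claw": 0},
    {"translation": [0,0,-15],"rot": [0,0,0],"claw": 0},
    {"translation": [0,0,-15],"rot": [0,0,0],"claw": 0},
    {"translation": [0,0,-10],"rot": [0,0,0],"claw": 0},
    {"translation": [0,-7,0],"rot": [0,0,0],"claw": 0},
    {"translation": [0,-8,0],"rot": [0,0,0],"claw": 0},
    {"translation": [0,-7,0],"rot": [0,0,0],"claw": 0},
    {"translation": [0,0,0],"rot": [0,0,-0.06],"claw": 0},
    {"translation": [0,0,0],"rot": [0,0,-0.07],"claw": 0},
    {"translation": [0,0,0],"rot": [0,0,-0.06],"claw": 0},
    {"translation": [0,0,0],"rot": [0,0,0],"claw": 0},
    {"translation": [0,0,0],"rot": [0,0,0],"claw": 0},
    {"translation": [0,0,0],"rot": [0,0,0],"claw": 0},
  ],
)

```text
t: 22.02
ee_pos: [0.5343, 0.0535, 0.149]
tool_rot: [[-0.952, -0.305, -0.001], [-0.305, 0.952, -0.0], [0.001, -0.0, -1.0]]
wrist_force: [-0.1, 0.2, -3.3]
gripper_width: 0.176
grasp_force: 60.0
```

```bash
python3 - <<'E'
from h import *
goto([.5347,.0542,.0935],198)
E
```

```text
now [0.5343 0.0535 0.149 ] yaw -162.2 tilt [ 0.001 -0.   ] tool d mm [-0.7  0.6 55.5] norm 56
rotz -0.004 after turn d [-0.6  0.6 55.5]
```

Emit:
play_rows(
  plan=[
    {"translation": [0,0,10],"rot": [0,0,0],"claw": 0},
    {"translation": [0,0,6],"rot": [0,0,0],"claw": 0},
    {"translation": [0,0,5],"rot": [0,0,0],"claw": 0},
    {"translation": [0,0,5],"rot": [0,0,0],"claw": 0},
    {"translation": [0,0,5],"rot": [0,0,0],"claw": 0},
    {"translation": [0,0,5],"rot": [0,0,0],"claw": 0},
    {"translation": [0,0,5],"rot": [0,0,0],"claw": 0},
    {"translation": [0,0,5],"rot": [0,0,0],"claw": 0},
    {"translation": [0,0,4],"rot": [0,0,0],"claw": 0},
    {"translation": [0,0,4],"rot": [0,0,0],"claw": 0},
    {"translation": [0,0,2],"rot": [0,0,0],"claw": 0},
    {"translation": [0,0,0],"rot": [0,0,0],"claw": 0},
    {"translation": [0,0,0],"rot": [0,0,0],"claw": 0},
    {"translation": [0,0,0],"rot": [0,0,0],"claw": 0},
  ],
)

```text
t: 23.18
ee_pos: [0.5348, 0.0544, 0.0937]
tool_rot: [[-0.952, -0.307, 0.001], [-0.307, 0.952, 0.0], [-0.001, 0.0, -1.0]]
wrist_force: [-1.0, -0.9, -0.6]
gripper_width: 0.181
grasp_force: 60.0
```

Emit:
play_rows(
  plan=[
    {"translation": [0,0,0],"rot": [0,0,0],"claw": 20},
    {"translation": [0,0,0],"rot": [0,0,0],"claw": 25},
    {"translation": [0,0,0],"rot": [0,0,0],"claw": 30},
    {"translation": [0,0,0],"rot": [0,0,0],"claw": 40},
    {"translation": [0,0,0],"rot": [0,0,0],"claw": 60},
    {"translation": [0,0,0],"rot": [0,0,0],"claw": 65},
    {"translation": [0,0,0],"rot": [0,0,0],"claw": 65},
  ],
)

```text
t: 23.77
ee_pos: [0.5346, 0.0542, 0.0936]
tool_rot: [[-0.952, -0.307, 0.0], [-0.307, 0.952, -0.0], [-0.0, -0.0, -1.0]]
wrist_force: [-0.0, 0.3, -0.2]
gripper_width: 0.518
grasp_force: 0.0
```

Emit:
play_rows(
  plan=[
    {"translation": [0,0,-10],"rot": [0,0,0],"claw": 65},
    {"translation": [0,0,-30],"rot": [0,0,0],"claw": 65},
    {"translation": [0,0,-40],"rot": [0,0,0],"claw": 65},
    {"translation": [20,0,-35],"rot": [0,0,0],"claw": 65},
    {"translation": [40,0,0],"rot": [0,0,0],"claw": 65},
    {"translation": [30,0,0],"rot": [0,0,0],"claw": 65},
    {"translation": [0,0,0],"rot": [0,0,0],"claw": 65},
    {"translation": [0,0,0],"rot": [0,0,0],"claw": 65},
    {"translation": [0,0,0],"rot": [0,0,0],"claw": 65},
  ],
)

```text
t: 24.52
ee_pos: [0.4497, 0.0265, 0.2093]
tool_rot: [[-0.952, -0.306, 0.002], [-0.306, 0.952, -0.0], [-0.002, -0.001, -1.0]]
wrist_force: [-0.5, 0.7, 0.1]
gripper_width: 0.649
grasp_force: 0.0
```

```bash
python3 - <<'E'
from h import *
s=snap('side','s8.png')[165:365,205:385]; t=snap('top','t8.png')[150:290,195:365]
goto([.4976,.169,.2],187)
cv2.imwrite('pics/z10.png',np.hstack([cv2.resize(s,(360,400),interpolation=2),cv2.copyMakeBorder(cv2.resize(t,(437,360),interpolation=2),0,40,0,0,0)]))
E
```

```text
now [0.45   0.0271 0.209 ] yaw -162.1 tilt [-0.001  0.001] tool d mm [-88.9 120.3   9.2] norm 150
rotz 0.190 after turn d [-64.6 135.    9. ]
```

View pics/z10.png

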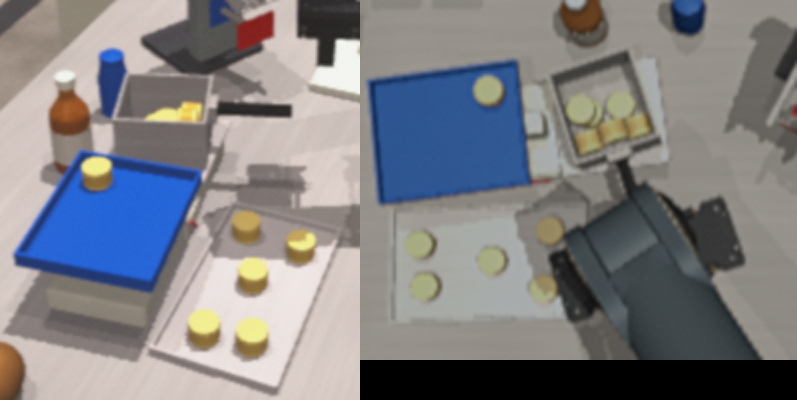

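```bash
cat >> h.py <<'E'
def rounds(fn,x0,x1,y0,y1,z):
    im=cv2.imread('pics/'+fn); c=load(fn); h=cv2.cvtColor(im,40); m=cv2.inRange(h,(18,50,70),(38,255,255))
    n,l,s,ce=cv2.connectedComponentsWithStats(m); out=[]
    for i in range(1,n):
        p=ray(c,*ce[i],z)
        if s[i,4]>40 and x0<p[0]<x1 and y0<p[1]<y1: out.append((np.round(p[:2],4),s[i,4]))
    return out
E
python3 - <<'E'
from h import *
c=load('t8.png')
A=[ray(c,(x-360)/2.571+194.8,y/2.571+149.8,.129) for x,y in((550,72),(628,52),(658,140),(580,165))]; print(np.round(A,3),np.mean(A,0))
A=[ray(c,(x-360)/2.571+194.8,y/2.571+149.8,.104) for x,y in((369,80),(519,61),(530,181),(380,202))]; print('dish',np.round(A,3),np.mean(A,0))
for f in('top0.png','t8.png'):
  print(rounds(f,.37,.55,.1,.4,.028)); print('d',rounds(f,.53,.72,.17,.4,.078 if f[1]=='o' else .114))
E
```

```text
[[0.686 0.155 0.129]
 [0.71  0.059 0.129]
 [0.599 0.022 0.129]
 [0.57  0.117 0.129]] [0.64137546 0.08829819 0.129     ]
dish [[0.685 0.388 0.104]
 [0.706 0.198 0.104]
 [0.554 0.182 0.104]
 [0.53  0.368 0.104]] [0.61881484 0.28429636 0.104     ]
[(array([0.4977, 0.1685]), np.int32(85)), (array([0.4821, 0.3379]), np.int32(91)), (array([0.4603, 0.243 ]), np.int32(88)), (array([0.4283, 0.3295]), np.int32(94)), (array([0.4239, 0.1759]), np.int32(85))]
d [(array([0.6663, 0.2343]), np.int32(86))]
[(array([0.498 , 0.1685]), np.int32(104)), (array([0.4821, 0.3379]), np.int32(91)), (array([0.4605, 0.243 ]), np.int32(87)), (array([0.4286, 0.3298]), np.int32(91)), (array([0.4247, 0.1751]), np.int32(92))]
d [(array([0.6665, 0.2341]), np.int32(93))]
```

Emit:
play_rows(
  plan=[
    {"translation": [0,0,0],"rot": [0,0,0.095],"claw": 60},
    {"translation": [0,0,0],"rot": [0,0,0.095],"claw": 60},
    {"translation": [-16,33.5,0],"rot": [0,0,0],"claw": 60},
    {"translation": [-16,34,0],"rot": [0,0,0],"claw": 60},
    {"translation": [-16,33.5,0],"rot": [0,0,0],"claw": 60},
    {"translation": [-17,33.5,0],"rot": [0,0,0],"claw": 60},
    {"translation": [0,0,30],"rot": [0,0,0],"claw": 60},
    {"translation": [0,0,40],"rot": [0,0,0],"claw": 60},
    {"translation": [0,0,40],"rot": [0,0,0],"claw": 60},
    {"translation": [0,0,30],"rot": [0,0,0],"claw": 60},
    {"translation": [0,0,10],"rot": [0,0,0],"claw": 60},
    {"translation": [0,0,0],"rot": [0,0,0],"claw": 60},
    {"translation": [0,0,0],"rot": [0,0,0],"claw": 60},
    {"translation": [0,0,0],"rot": [0,0,0],"claw": 60},
  ],
  squeeze=10,
)

```text
t: 25.78
ee_pos: [0.4985, 0.1694, 0.0604]
tool_rot: [[-0.992, -0.122, 0.003], [-0.122, 0.993, 0.002], [-0.003, 0.001, -1.0]]
wrist_force: [0.3, -0.5, -0.4]
gripper_width: 0.593
grasp_force: 0.0
```

```bash
python3 - <<'E'
from h import *
snap('top','a1.png'); print(rounds('a1.png',.37,.55,.1,.4,.028)); goto([.498,.1685,.007],187)
E
```

```text
[(array([0.4819, 0.338 ]), np.int32(90)), (array([0.4285, 0.3295]), np.int32(91))]
now [0.4985 0.1691 0.0605] yaw -173.0 tilt [-0.004  0.001] tool d mm [ 0.8 -0.5 53.5] norm 54
rotz -0.000 after turn d [ 0.6 -0.5 53.5]
```

Emit:
play_rows(
  plan=[
    {"translation": [0,0,25],"rot": [0,0,0],"claw": 60},
    {"translation": [0,0,20],"rot": [0,0,0],"claw": 60},
    {"translation": [0,0,8],"rot": [0,0,0],"claw": 60},
    {"translation": [0,0,0],"rot": [0,0,0],"claw": 60},
    {"translation": [0,0,0],"rot": [0,0,0],"claw": 25},
    {"translation": [0,0,0],"rot": [0,0,0],"claw": 25},
    {"translation": [0,0,0],"rot": [0,0,0],"claw": 25},
    {"translation": [0,0,0],"rot": [0,0,0],"claw": 25},
    {"translation": [0,0,0],"rot": [0,0,0],"claw": 25},
    {"translation": [0,0,0],"rot": [0,0,0],"claw": 25},
  ],
  squeeze=15,
)

```text
t: 26.67
ee_pos: [0.4976, 0.1683, 0.0065]
tool_rot: [[-0.993, -0.122, 0.002], [-0.122, 0.993, 0.0], [-0.002, -0.0, -1.0]]
wrist_force: [-1.0, -0.8, 6.4]
gripper_width: 0.407
grasp_force: 15.0
```

Emit:
play_rows(
  plan=[
    {"translation": [0,0,-20],"rot": [0,0,0],"claw": 25},
    {"translation": [0,0,-40],"rot": [0,0,0],"claw": 25},
    {"translation": [0,0,-40],"rot": [0,0,0],"claw": 25},
    {"translation": [0,0,-40],"rot": [0,0,0],"claw": 25},
    {"translation": [0,0,-20],"rot": [0,0,0],"claw": 25},
    {"translation": [-25.6,20.7,0],"rot": [0,0,0],"claw": 25},
    {"translation": [-25.6,20.7,0],"rot": [0,0,0],"claw": 25},
    {"translation": [-25.6,20.7,0],"rot": [0,0,0],"claw": 25},
    {"translation": [-25.6,20.7,0],"rot": [0,0,0],"claw": 25},
    {"translation": [-25.6,20.7,0],"rot": [0,0,0],"claw": 25},
    {"translation": [-25.6,20.7,0],"rot": [0,0,0],"claw": 25},
    {"translation": [-25.6,20.7,0],"rot": [0,0,0],"claw": 25},
    {"translation": [0,0,20],"rot": [0,0,0],"claw": 25},
    {"translation": [0,0,30],"rot": [0,0,0],"claw": 25},
    {"translation": [0,0,15],"rot": [0,0,0],"claw": 25},
    {"translation": [0,0,0],"rot": [0,0,0],"claw": 25},
    {"translation": [0,0,0],"rot": [0,0,0],"claw": 25},
    {"translation": [0,0,0],"rot": [0,0,0],"claw": 25},
  ],
)

```text
t: 28.17
ee_pos: [0.6577, 0.3339, 0.1021]
tool_rot: [[-0.993, -0.121, 0.002], [-0.121, 0.993, 0.001], [-0.002, 0.001, -1.0]]
wrist_force: [0.1, 0.7, 0.5]
gripper_width: 0.411
grasp_force: 15.0
```

Emit:
play_rows(
  plan=[
    {"translation": [0,0,7],"rot": [0,0,0],"claw": 25},
    {"translation": [0,0,0],"rot": [0,0,0],"claw": 25},
    {"translation": [0,0,0],"rot": [0,0,0],"claw": 52},
    {"translation": [0,0,0],"rot": [0,0,0],"claw": 52},
    {"translation": [0,0,0],"rot": [0,0,0],"claw": 52},
    {"translation": [0,0,0],"rot": [0,0,0],"claw": 52},
    {"translation": [0,0,-20],"rot": [0,0,0],"claw": 60},
    {"translation": [0,0,-40],"rot": [0,0,0],"claw": 60},
    {"translation": [0,0,-20],"rot": [0,0,0],"claw": 60},
    {"translation": [0,0,0],"rot": [0,0,0],"claw": 60},
    {"translation": [0,0,0],"rot": [0,0,0],"claw": 60},
  ],
)

```text
t: 29.08
ee_pos: [0.6576, 0.3344, 0.1754]
tool_rot: [[-0.993, -0.122, 0.003], [-0.122, 0.993, 0.002], [-0.003, 0.001, -1.0]]
wrist_force: [0.2, 0.7, -0.6]
gripper_width: 0.594
grasp_force: 0.0
```

```bash
cat > look.py <<'E'
from h import *
import sys
f=sys.argv[1]; snap('top',f+'t.png'); snap('wrist',f+'w.png')
z=float(sys.argv[2])
for k in 'tw':
    print(k,'tray',*rounds(f+k+'.png',.37,.55,.1,.4,.028)); print(k,'dish',*rounds(f+k+'.png',.53,.75,.17,.4,z+.024))
if len(sys.argv)>3: goto([float(x) for x in sys.argv[3:6]],187)
E
python3 look.py b1 .09 .4247 .1751 .175
```

```text
t tray (array([0.4915, 0.1867]), np.int32(45)) (array([0.4823, 0.3382]), np.int32(98)) (array([0.4604, 0.2437]), np.int32(97)) (array([0.4286, 0.3294]), np.int32(92)) (array([0.4236, 0.1756]), np.int32(97))
t dish (array([0.6691, 0.233 ]), np.int32(80))
w tray (array([0.4966, 0.342 ]), np.int32(529))
w dish (array([0.6664, 0.2392]), np.int32(1908)) (array([0.6556, 0.3339]), np.int32(1894)) (array([0.7191, 0.2519]), np.int32(654))
now [0.6568 0.333  0.1724] yaw -173.0 tilt [ 0.001 -0.001] tool d mm [ 249.7 -128.4   -2.1] norm 281
rotz 0.000 after turn d [ 249.7 -128.5   -2.6]
```

Emit:
play_rows(
  plan=[
    {"translation": [31.2,-16,0],"rot": [0,0,0],"claw": 60},
    {"translation": [31.2,-16,0],"rot": [0,0,0],"claw": 60},
    {"translation": [31.2,-16,0],"rot": [0,0,0],"claw": 60},
    {"translation": [31.2,-16,0],"rot": [0,0,0],"claw": 60},
    {"translation": [31.2,-16,0],"rot": [0,0,0],"claw": 60},
    {"translation": [31.2,-16,0],"rot": [0,0,0],"claw": 60},
    {"translation": [31.2,-16,0],"rot": [0,0,0],"claw": 60},
    {"translation": [31.2,-16,0],"rot": [0,0,0],"claw": 60},
    {"translation": [0,0,20],"rot": [0,0,0],"claw": 60},
    {"translation": [0,0,35],"rot": [0,0,0],"claw": 60},
    {"translation": [0,0,35],"rot": [0,0,0],"claw": 60},
    {"translation": [0,0,20],"rot": [0,0,0],"claw": 60},
    {"translation": [0,0,0],"rot": [0,0,0],"claw": 60},
    {"translation": [0,0,0],"rot": [0,0,0],"claw": 60},
    {"translation": [0,0,0],"rot": [0,0,0],"claw": 60},
  ],
)

```text
t: 30.43
ee_pos: [0.4254, 0.1768, 0.0642]
tool_rot: [[-0.992, -0.122, 0.001], [-0.122, 0.992, 0.001], [-0.001, 0.001, -1.0]]
wrist_force: [-0.3, 0.1, 0.9]
gripper_width: 0.6
grasp_force: 0.0
```

```bash
python3 look.py b2 .09 .4238 .1755 .009
```

```text
t tray (array([0.4821, 0.3379]), np.int32(91)) (array([0.4286, 0.3298]), np.int32(91))
t dish (array([0.6665, 0.2341]), np.int32(93)) (array([0.656 , 0.3309]), np.int32(98))
w tray (array([0.4208, 0.1772]), np.int32(2460)) (array([0.4171, 0.3282]), np.int32(1458)) (array([0.4494, 0.2559]), np.int32(862)) (array([0.4738, 0.1026]), np.int32(596)) (array([0.4958, 0.2513]), np.int32(4984))
w dish
now [0.4259 0.1768 0.0648] yaw -173.0 tilt [-0.002  0.001] tool d mm [ 2.4 -1.1 55.8] norm 56
rotz 0.000 after turn d [ 2.3 -1.1 55.8]
```

Emit:
play_rows(
  plan=[
    {"translation": [2,-1,26],"rot": [0,0,0],"claw": 60},
    {"translation": [0,0,22],"rot": [0,0,0],"claw": 60},
    {"translation": [0,0,8],"rot": [0,0,0],"claw": 60},
    {"translation": [0,0,0],"rot": [0,0,0],"claw": 60},
    {"translation": [0,0,0],"rot": [0,0,0],"claw": 25},
    {"translation": [0,0,0],"rot": [0,0,0],"claw": 25},
    {"translation": [0,0,0],"rot": [0,0,0],"claw": 25},
    {"translation": [0,0,0],"rot": [0,0,0],"claw": 25},
    {"translation": [0,0,0],"rot": [0,0,0],"claw": 25},
    {"translation": [0,0,0],"rot": [0,0,0],"claw": 25},
    {"translation": [0,0,-20],"rot": [0,0,0],"claw": 25},
    {"translation": [0,0,-40],"rot": [0,0,0],"claw": 25},
    {"translation": [0,0,-40],"rot": [0,0,0],"claw": 25},
    {"translation": [0,0,-40],"rot": [0,0,0],"claw": 25},
    {"translation": [0,0,-20],"rot": [0,0,0],"claw": 25},
  ],
)

```text
t: 31.78
ee_pos: [0.4244, 0.1765, 0.1716]
tool_rot: [[-0.992, -0.123, 0.005], [-0.123, 0.992, 0.002], [-0.005, 0.001, -1.0]]
wrist_force: [0.4, 0.7, -0.9]
gripper_width: 0.41
grasp_force: 15.1
```

Emit:
play_rows(
  plan=[
    {"translation": [-29.5,18.4,0],"rot": [0,0,0],"claw": 25},
    {"translation": [-29.5,18.4,0],"rot": [0,0,0],"claw": 25},
    {"translation": [-29.5,18.4,0],"rot": [0,0,0],"claw": 25},
    {"translation": [-29.5,18.4,0],"rot": [0,0,0],"claw": 25},
    {"translation": [-29.5,18.4,0],"rot": [0,0,0],"claw": 25},
    {"translation": [-29.5,18.4,0],"rot": [0,0,0],"claw": 25},
    {"translation": [-29.5,18.4,0],"rot": [0,0,0],"claw": 25},
    {"translation": [0,0,20],"rot": [0,0,0],"claw": 25},
    {"translation": [0,0,30],"rot": [0,0,0],"claw": 25},
    {"translation": [0,0,15],"rot": [0,0,0],"claw": 25},
    {"translation": [0,0,0],"rot": [0,0,0],"claw": 25},
    {"translation": [0,0,0],"rot": [0,0,0],"claw": 25},
    {"translation": [0,0,0],"rot": [0,0,0],"claw": 25},
  ],
)

```text
t: 32.87
ee_pos: [0.6129, 0.3283, 0.1041]
tool_rot: [[-0.993, -0.122, 0.002], [-0.122, 0.993, 0.001], [-0.002, 0.001, -1.0]]
wrist_force: [-0.6, 0.6, 0.9]
gripper_width: 0.41
grasp_force: 15.1
```

Emit:
play_rows(
  plan=[
    {"translation": [0,0,8],"rot": [0,0,0],"claw": 25},
    {"translation": [0,0,0],"rot": [0,0,0],"claw": 25},
    {"translation": [0,0,0],"rot": [0,0,0],"claw": 52},
    {"translation": [0,0,0],"rot": [0,0,0],"claw": 52},
    {"translation": [0,0,0],"rot": [0,0,0],"claw": 52},
    {"translation": [0,0,0],"rot": [0,0,0],"claw": 52},
    {"translation": [0,0,-20],"rot": [0,0,0],"claw": 60},
    {"translation": [0,0,-40],"rot": [0,0,0],"claw": 60},
    {"translation": [0,0,-20],"rot": [0,0,0],"claw": 60},
  ],
)

```text
t: 33.62
ee_pos: [0.6131, 0.3291, 0.178]
tool_rot: [[-0.993, -0.122, 0.003], [-0.122, 0.993, 0.003], [-0.003, 0.002, -1.0]]
wrist_force: [0.2, 0.5, 0.8]
gripper_width: 0.587
grasp_force: 0.0
```

Emit:
play_rows(
  plan=[
    {"translation": [32.4,-13.3,0],"rot": [0,0,0],"claw": 60},
    {"translation": [32.4,-13.3,0],"rot": [0,0,0],"claw": 60},
    {"translation": [32.4,-13.3,0],"rot": [0,0,0],"claw": 60},
    {"translation": [32.4,-13.3,0],"rot": [0,0,0],"claw": 60},
    {"translation": [32.4,-13.3,0],"rot": [0,0,0],"claw": 60},
    {"translation": [0,0,20],"rot": [0,0,0],"claw": 60},
    {"translation": [0,0,35],"rot": [0,0,0],"claw": 60},
    {"translation": [0,0,35],"rot": [0,0,0],"claw": 60},
    {"translation": [0,0,20],"rot": [0,0,0],"claw": 60},
    {"translation": [0,0,0],"rot": [0,0,0],"claw": 60},
    {"translation": [0,0,0],"rot": [0,0,0],"claw": 60},
    {"translation": [0,0,0],"rot": [0,0,0],"claw": 60},
  ],
)

```text
t: 34.62
ee_pos: [0.4605, 0.2434, 0.066]
tool_rot: [[-0.992, -0.122, 0.002], [-0.122, 0.992, 0.002], [-0.002, 0.001, -1.0]]
wrist_force: [-0.1, -0.2, 1.1]
gripper_width: 0.601
grasp_force: 0.0
```

```bash
python3 look.py b3 .09 .4604 .2433 .009
```

```text
t tray
t dish (array([0.6665, 0.2341]), np.int32(93)) (array([0.656 , 0.3309]), np.int32(98)) (array([0.6106, 0.3253]), np.int32(95))
w tray (array([0.4263, 0.329 ]), np.int32(2849)) (array([0.4577, 0.2452]), np.int32(2424)) (array([0.51  , 0.1684]), np.int32(563)) (array([0.4898, 0.3295]), np.int32(597)) (array([0.5323, 0.3174]), np.int32(5001))
w dish
now [0.4608 0.2433 0.0663] yaw -173.0 tilt [-0.003  0.001] tool d mm [ 0.6  0.  57.3] norm 57
rotz 0.000 after turn d [ 0.4  0.1 57.3]
```

Emit:
play_rows(
  plan=[
    {"translation": [0,0,26],"rot": [0,0,0],"claw": 60},
    {"translation": [0,0,23],"rot": [0,0,0],"claw": 60},
    {"translation": [0,0,8],"rot": [0,0,0],"claw": 60},
    {"translation": [0,0,0],"rot": [0,0,0],"claw": 60},
    {"translation": [0,0,0],"rot": [0,0,0],"claw": 25},
    {"translation": [0,0,0],"rot": [0,0,0],"claw": 25},
    {"translation": [0,0,0],"rot": [0,0,0],"claw": 25},
    {"translation": [0,0,0],"rot": [0,0,0],"claw": 25},
    {"translation": [0,0,0],"rot": [0,0,0],"claw": 25},
    {"translation": [0,0,0],"rot": [0,0,0],"claw": 25},
    {"translation": [0,0,-20],"rot": [0,0,0],"claw": 25},
    {"translation": [0,0,-40],"rot": [0,0,0],"claw": 25},
    {"translation": [0,0,-40],"rot": [0,0,0],"claw": 25},
    {"translation": [0,0,-40],"rot": [0,0,0],"claw": 25},
    {"translation": [0,0,-20],"rot": [0,0,0],"claw": 25},
  ],
)

```text
t: 35.97
ee_pos: [0.4608, 0.2439, 0.172]
tool_rot: [[-0.992, -0.122, 0.005], [-0.122, 0.992, 0.003], [-0.005, 0.002, -1.0]]
wrist_force: [0.7, 0.7, -0.8]
gripper_width: 0.41
grasp_force: 15.0
```

Emit:
play_rows(
  plan=[
    {"translation": [-29.2,16.5,0],"rot": [0,0,0],"claw": 25},
    {"translation": [-29.2,16.5,0],"rot": [0,0,0],"claw": 25},
    {"translation": [-29.2,16.5,0],"rot": [0,0,0],"claw": 25},
    {"translation": [-29.2,16.5,0],"rot": [0,0,0],"claw": 25},
    {"translation": [0,0,20],"rot": [0,0,0],"claw": 25},
    {"translation": [0,0,30],"rot": [0,0,0],"claw": 25},
    {"translation": [0,0,15],"rot": [0,0,0],"claw": 25},
    {"translation": [0,0,0],"rot": [0,0,0],"claw": 25},
    {"translation": [0,0,0],"rot": [0,0,0],"claw": 25},
    {"translation": [0,0,0],"rot": [0,0,0],"claw": 25},
  ],
)

```text
t: 36.8
ee_pos: [0.568, 0.3225, 0.104]
tool_rot: [[-0.993, -0.122, 0.001], [-0.122, 0.993, 0.001], [-0.002, 0.001, -1.0]]
wrist_force: [-0.2, 0.0, -0.0]
gripper_width: 0.41
grasp_force: 15.0
```

Emit:
play_rows(
  plan=[
    {"translation": [0,0,8],"rot": [0,0,0],"claw": 25},
    {"translation": [0,0,4],"rot": [0,0,0],"claw": 25},
    {"translation": [0,0,0],"rot": [0,0,0],"claw": 25},
    {"translation": [0,0,0],"rot": [0,0,0],"claw": 52},
    {"translation": [0,0,0],"rot": [0,0,0],"claw": 52},
    {"translation": [0,0,0],"rot": [0,0,0],"claw": 52},
    {"translation": [0,0,0],"rot": [0,0,0],"claw": 52},
    {"translation": [0,0,-24],"rot": [0,0,0],"claw": 60},
    {"translation": [0,0,-40],"rot": [0,0,0],"claw": 60},
    {"translation": [0,0,-20],"rot": [0,0,0],"claw": 60},
  ],
)

```text
t: 37.63
ee_pos: [0.5683, 0.3233, 0.1781]
tool_rot: [[-0.993, -0.122, 0.003], [-0.122, 0.993, 0.003], [-0.003, 0.002, -1.0]]
wrist_force: [0.8, 0.8, 1.5]
gripper_width: 0.589
grasp_force: 0.0
```

Emit:
play_rows(
  plan=[
    {"translation": [34.4,6,0],"rot": [0,0,0],"claw": 60},
    {"translation": [34.4,6,0],"rot": [0,0,0],"claw": 60},
    {"translation": [34.4,6,0],"rot": [0,0,0],"claw": 60},
    {"translation": [34.4,6,0],"rot": [0,0,0],"claw": 60},
    {"translation": [0,0,20],"rot": [0,0,0],"claw": 60},
    {"translation": [0,0,35],"rot": [0,0,0],"claw": 60},
    {"translation": [0,0,35],"rot": [0,0,0],"claw": 60},
    {"translation": [0,0,20],"rot": [0,0,0],"claw": 60},
    {"translation": [0,0,0],"rot": [0,0,0],"claw": 60},
    {"translation": [0,0,0],"rot": [0,0,0],"claw": 60},
    {"translation": [0,0,0],"rot": [0,0,0],"claw": 60},
  ],
)

```text
t: 38.55
ee_pos: [0.4287, 0.3302, 0.066]
tool_rot: [[-0.993, -0.122, 0.002], [-0.122, 0.993, 0.002], [-0.002, 0.002, -1.0]]
wrist_force: [-0.7, 0.8, 0.0]
gripper_width: 0.597
grasp_force: 0.0
```

```bash
python3 look.py b4 .086 .4285 .3295 .009
```

```text
t tray (array([0.4868, 0.3379]), np.int32(66))
t dish (array([0.6664, 0.2345]), np.int32(90)) (array([0.6563, 0.3313]), np.int32(97)) (array([0.6107, 0.3256]), np.int32(95)) (array([0.5666, 0.3195]), np.int32(96))
w tray (array([0.4254, 0.3323]), np.int32(2420)) (array([0.4782, 0.2554]), np.int32(576)) (array([0.455 , 0.3373]), np.int32(55)) (array([0.488 , 0.3418]), np.int32(1055))
w dish
now [0.429  0.3301 0.0664] yaw -173.0 tilt [-0.003  0.002] tool d mm [ 0.8 -0.7 57.4] norm 57
rotz -0.000 after turn d [ 0.6 -0.6 57.4]
```

Emit:
play_rows(
  plan=[
    {"translation": [0,0,26],"rot": [0,0,0],"claw": 60},
    {"translation": [0,0,23],"rot": [0,0,0],"claw": 60},
    {"translation": [0,0,8],"rot": [0,0,0],"claw": 60},
    {"translation": [0,0,0],"rot": [0,0,0],"claw": 60},
    {"translation": [0,0,0],"rot": [0,0,0],"claw": 25},
    {"translation": [0,0,0],"rot": [0,0,0],"claw": 25},
    {"translation": [0,0,0],"rot": [0,0,0],"claw": 25},
    {"translation": [0,0,0],"rot": [0,0,0],"claw": 25},
    {"translation": [0,0,0],"rot": [0,0,0],"claw": 25},
    {"translation": [0,0,0],"rot": [0,0,0],"claw": 25},
    {"translation": [0,0,-20],"rot": [0,0,0],"claw": 25},
    {"translation": [0,0,-40],"rot": [0,0,0],"claw": 25},
    {"translation": [0,0,-40],"rot": [0,0,0],"claw": 25},
    {"translation": [0,0,-40],"rot": [0,0,0],"claw": 25},
    {"translation": [0,0,-20],"rot": [0,0,0],"claw": 25},
  ],
)

```text
t: 39.9
ee_pos: [0.4289, 0.3309, 0.1721]
tool_rot: [[-0.992, -0.122, 0.005], [-0.122, 0.992, 0.004], [-0.005, 0.003, -1.0]]
wrist_force: [1.7, 0.7, 0.1]
gripper_width: 0.407
grasp_force: 15.0
```

Emit:
play_rows(
  plan=[
    {"translation": [-27.6,-17.6,0],"rot": [0,0,0],"claw": 25},
    {"translation": [-27.6,-17.6,0],"rot": [0,0,0],"claw": 25},
    {"translation": [-27.6,-17.6,0],"rot": [0,0,0],"claw": 25},
    {"translation": [-27.6,-17.6,0],"rot": [0,0,0],"claw": 25},
    {"translation": [-27.6,-17.6,0],"rot": [0,0,0],"claw": 25},
    {"translation": [0,0,20],"rot": [0,0,0],"claw": 25},
    {"translation": [0,0,30],"rot": [0,0,0],"claw": 25},
    {"translation": [0,0,15],"rot": [0,0,0],"claw": 25},
    {"translation": [0,0,0],"rot": [0,0,0],"claw": 25},
    {"translation": [0,0,0],"rot": [0,0,0],"claw": 25},
    {"translation": [0,0,0],"rot": [0,0,0],"claw": 25},
  ],
)

```text
t: 40.82
ee_pos: [0.5761, 0.2596, 0.104]
tool_rot: [[-0.992, -0.123, 0.002], [-0.123, 0.992, 0.001], [-0.002, 0.001, -1.0]]
wrist_force: [0.1, 0.8, 0.0]
gripper_width: 0.411
grasp_force: 15.0
```

Emit:
play_rows(
  plan=[
    {"translation": [0,0,10],"rot": [0,0,0],"claw": 25},
    {"translation": [0,0,5],"rot": [0,0,0],"claw": 25},
    {"translation": [0,0,0],"rot": [0,0,0],"claw": 25},
    {"translation": [0,0,0],"rot": [0,0,0],"claw": 52},
    {"translation": [0,0,0],"rot": [0,0,0],"claw": 52},
    {"translation": [0,0,0],"rot": [0,0,0],"claw": 52},
    {"translation": [0,0,0],"rot": [0,0,0],"claw": 52},
    {"translation": [0,0,-27],"rot": [0,0,0],"claw": 52},
    {"translation": [0,0,-40],"rot": [0,0,0],"claw": 52},
    {"translation": [0,0,-20],"rot": [0,0,0],"claw": 52},
  ],
)

```text
t: 41.65
ee_pos: [0.5767, 0.2599, 0.1783]
tool_rot: [[-0.993, -0.122, 0.003], [-0.122, 0.993, 0.003], [-0.004, 0.002, -1.0]]
wrist_force: [-0.1, 0.7, 0.0]
gripper_width: 0.52
grasp_force: 0.0
```

Emit:
play_rows(
  plan=[
    {"translation": [21,22,0],"rot": [0,0,0],"claw": 52},
    {"translation": [21,22,0],"rot": [0,0,0],"claw": 52},
    {"translation": [21,22,0],"rot": [0,0,0],"claw": 52},
    {"translation": [21,22,0],"rot": [0,0,0],"claw": 52},
    {"translation": [0,0,20],"rot": [0,0,0],"claw": 52},
    {"translation": [0,0,35],"rot": [0,0,0],"claw": 52},
    {"translation": [0,0,35],"rot": [0,0,0],"claw": 52},
    {"translation": [0,0,20],"rot": [0,0,0],"claw": 52},
    {"translation": [0,0,0],"rot": [0,0,0],"claw": 52},
    {"translation": [0,0,0],"rot": [0,0,0],"claw": 52},
    {"translation": [0,0,0],"rot": [0,0,0],"claw": 52},
  ],
)

```text
t: 42.57
ee_pos: [0.4824, 0.3368, 0.0662]
tool_rot: [[-0.993, -0.122, 0.002], [-0.122, 0.993, 0.002], [-0.002, 0.002, -1.0]]
wrist_force: [0.5, 0.7, 0.5]
gripper_width: 0.524
grasp_force: 0.0
```

```bash
python3 look.py b5 .079 .4818 .337 .009
```

```text
t tray (array([0.4085, 0.188 ]), np.int32(108))
t dish (array([0.6664, 0.2346]), np.int32(91)) (array([0.6563, 0.3315]), np.int32(95)) (array([0.6106, 0.3252]), np.int32(97)) (array([0.5736, 0.2562]), np.int32(95)) (array([0.5663, 0.3196]), np.int32(99))
w tray (array([0.4794, 0.3406]), np.int32(2424)) (array([0.531, 0.271]), np.int32(504))
w dish
now [0.4827 0.3367 0.0666] yaw -173.0 tilt [-0.003  0.002] tool d mm [ 1.   0.3 57.6] norm 58
rotz -0.000 after turn d [ 0.9  0.4 57.6]
```

Emit:
play_rows(
  plan=[
    {"translation": [0,1,26],"rot": [0,0,0],"claw": 52},
    {"translation": [0,0,23],"rot": [0,0,0],"claw": 52},
    {"translation": [0,0,8],"rot": [0,0,0],"claw": 52},
    {"translation": [0,0,0],"rot": [0,0,0],"claw": 52},
    {"translation": [0,0,0],"rot": [0,0,0],"claw": 25},
    {"translation": [0,0,0],"rot": [0,0,0],"claw": 25},
    {"translation": [0,0,0],"rot": [0,0,0],"claw": 25},
    {"translation": [0,0,0],"rot": [0,0,0],"claw": 25},
    {"translation": [0,0,0],"rot": [0,0,0],"claw": 25},
    {"translation": [0,0,0],"rot": [0,0,0],"claw": 25},
    {"translation": [0,0,-20],"rot": [0,0,0],"claw": 25},
    {"translation": [0,0,-40],"rot": [0,0,0],"claw": 25},
    {"translation": [0,0,-40],"rot": [0,0,0],"claw": 25},
    {"translation": [0,0,-40],"rot": [0,0,0],"claw": 25},
    {"translation": [0,0,-20],"rot": [0,0,0],"claw": 25},
  ],
)

```text
t: 43.92
ee_pos: [0.4825, 0.3385, 0.1726]
tool_rot: [[-0.992, -0.122, 0.005], [-0.122, 0.992, 0.004], [-0.006, 0.003, -1.0]]
wrist_force: [-0.2, -0.2, -0.3]
gripper_width: 0.408
grasp_force: 15.0
```

Emit:
play_rows(
  plan=[
    {"translation": [-32.1,-22.5,0],"rot": [0,0,0],"claw": 25},
    {"translation": [-32.1,-22.5,0],"rot": [0,0,0],"claw": 25},
    {"translation": [-32.1,-22.5,0],"rot": [0,0,0],"claw": 25},
    {"translation": [-32.1,-22.5,0],"rot": [0,0,0],"claw": 25},
    {"translation": [0,0,20],"rot": [0,0,0],"claw": 25},
    {"translation": [0,0,30],"rot": [0,0,0],"claw": 25},
    {"translation": [0,0,15],"rot": [0,0,0],"claw": 25},
    {"translation": [0,0,0],"rot": [0,0,0],"claw": 25},
    {"translation": [0,0,0],"rot": [0,0,0],"claw": 25},
    {"translation": [0,0,0],"rot": [0,0,0],"claw": 25},
  ],
)

```text
t: 44.75
ee_pos: [0.6202, 0.2641, 0.1041]
tool_rot: [[-0.992, -0.123, 0.002], [-0.123, 0.992, 0.001], [-0.002, 0.001, -1.0]]
wrist_force: [-0.4, 0.3, -0.6]
gripper_width: 0.407
grasp_force: 15.0
```

Emit:
play_rows(
  plan=[
    {"translation": [0,0,12],"rot": [0,0,0],"claw": 25},
    {"translation": [0,0,9],"rot": [0,0,0],"claw": 25},
    {"translation": [0,0,0],"rot": [0,0,0],"claw": 25},
    {"translation": [0,0,0],"rot": [0,0,0],"claw": 52},
    {"translation": [0,0,0],"rot": [0,0,0],"claw": 52},
    {"translation": [0,0,0],"rot": [0,0,0],"claw": 52},
    {"translation": [0,0,0],"rot": [0,0,0],"claw": 52},
    {"translation": [0,0,-27],"rot": [0,0,0],"claw": 52},
    {"translation": [0,0,-40],"rot": [0,0,0],"claw": 52},
    {"translation": [0,0,-40],"rot": [0,0,0],"claw": 52},
    {"translation": [0,0,-40],"rot": [0,0,0],"claw": 52},
    {"translation": [40,0,0],"rot": [0,0,0],"claw": 52},
    {"translation": [40,0,0],"rot": [0,0,0],"claw": 52},
    {"translation": [40,0,0],"rot": [0,0,0],"claw": 52},
    {"translation": [30,0,0],"rot": [0,0,0],"claw": 52},
    {"translation": [0,0,0],"rot": [0,0,0],"claw": 52},
    {"translation": [0,0,0],"rot": [0,0,0],"claw": 52},
    {"translation": [0,0,0],"rot": [0,0,0],"claw": 52},
    {"translation": [0,0,0],"rot": [0,0,0],"claw": 52},
    {"translation": [0,0,0],"rot": [0,0,0],"claw": 52},
  ],
)

```text
t: 46.42
ee_pos: [0.4723, 0.2447, 0.2285]
tool_rot: [[-0.993, -0.121, -0.0], [-0.121, 0.993, 0.001], [0.0, 0.001, -1.0]]
wrist_force: [-0.2, 0.7, -0.4]
gripper_width: 0.52
grasp_force: 0.0
```

```bash
python3 look.py b6 .072; python3 - <<'E'
from h import *
# dish height: fit from both views of blue mask corners / P1 centroid triangulation
snap('side','b6s.png'); s=load('b6s.png'); t=load('b6t.png')
def blue(fn):
    h=cv2.cvtColor(cv2.imread('pics/'+fn),40); m=cv2.inRange(h,(105,150,60),(125,255,255)); n,l,st,ce=cv2.connectedComponentsWithStats(m); i=1+st[1:,4].argmax()
    k=max(cv2.findContours((l==i).astype('uint8'),0,2)[0],key=cv2.contourArea); return cv2.boxPoints(cv2.minAreaRect(k)) if 't' in fn else cv2.approxPolyDP(k,6,True)[:,0], k[:,0]
for a,b,z in(('top0.png','side0.png','start .054'),('t8.png','s8.png','.09'),('b6t.png','b6s.png','now')):
    kt,ks=blue(a)[1],blue(b)[1]
    print(z,'side blue rows',ks[:,1].min(),ks[ks[:,0].argmin()],ks[ks[:,0].argmax()])
    T,S=load(a),load(b)
    for h in(.04,.0): pass
    im=cv2.imread('pics/'+b); hs=cv2.cvtColor(im,40); m=cv2.inRange(hs,(18,60,70),(38,255,255)); n,l,st,ce=cv2.connectedComponentsWithStats(m)
    print([ (tuple(np.round(ce[i],1)),st[i,4]) for i in range(1,n) if st[i,4]>50 and 200<ce[i][0]<320 and 180<ce[i][1]<330])
E
```

```text
t tray
t dish (array([0.6666, 0.2341]), np.int32(89)) (array([0.6566, 0.3314]), np.int32(90)) (array([0.6181, 0.2605]), np.int32(92)) (array([0.6112, 0.3253]), np.int32(93)) (array([0.5739, 0.256 ]), np.int32(94)) (array([0.5665, 0.3197]), np.int32(98))
w tray
w dish (array([0.5515, 0.3616]), np.int32(506)) (array([0.6101, 0.3306]), np.int32(5935))
start .054 side blue rows 252 [215 303] [305 263]
[((np.float64(254.1), np.float64(262.0)), np.int32(185)), ((np.float64(306.7), np.float64(328.7)), np.int32(252))]
.09 side blue rows 241 [213 290] [304 256]
[((np.float64(294.2), np.float64(221.1)), np.int32(211)), ((np.float64(253.1), np.float64(251.0)), np.int32(191)), ((np.float64(306.6), np.float64(328.6)), np.int32(255))]
now side blue rows 246 [214 296] [305 258]
[((np.float64(289.2), np.float64(216.0)), np.int32(133)), ((np.float64(260.1), np.float64(262.6)), np.int32(394)), ((np.float64(283.9), np.float64(272.2)), np.int32(203)), ((np.float64(236.8), np.float64(283.6)), np.int32(220)), ((np.float64(255.9), np.float64(287.3)), np.int32(221)), ((np.float64(274.6), np.float64(290.8)), np.int32(227))]
```

```bash
python3 -c "
from rig import manip
print(manip.hand_in())"
```

```text
the job is handed in; nothing more can be done
None
```

The job is handed in: the ring cutter is on the white board, the pan with its six caught rounds stands in the middle of the plate, and the dish holds six rounds (its own one plus all five spares). On the last pictures the balance reads level and no rounds remain in the tray.

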